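# Lock the lid on the cocoa mill and switch it on

### The job

The cocoa mill has just been filled: close its slanted hopper with the lid that lies on the slate - lugs into the two slots of the neck, press down against the sprung seal, and turn it clockwise until the lugs have sprung up into their pockets at the end of the turn. Only then start the mill: take the speed lever through its Z-shaped gate from the near left slot (off) all the way to the end of the far right slot (full speed). Leave the other things on the bench where they are.

Things in the scene. Friction and masses are not known exactly. Their poses are not given: they have to be found in the camera images.
- lid_grip (a point): Mill lid, loose, lying flat on the slate, grip up (0.11-0.23 kg): steel disc 101 mm wide, 6 mm thick, with a black upright wing grip (bar) 58 long, 16 wide, 37 mm tall. The point is on the lid's axis inside the grip: 20 mm above the disc's top, 26 above its underside, 46 above the plug's foot, 17 below the grip's top. z up along the axis, x along the bar, y across it. Same after half a turn.
- lid_lugs (a point): On the lid's axis, 39.5 mm below lid_grip, level with the middle of its two lugs. Under the disc a plug 60 mm wide reaches down 20 mm; near its foot two opposite lugs, each 14 mm wide and 6 mm thick, stand out along +x and -x (in line with the bar) to 38 mm from the axis. Same axes as lid_grip.
- neck: Open hopper neck on the mill's left part: fixed steel collar 102 mm wide, mouth tilted 30 degrees towards the robot's side. Origin at the centre of the mouth, level with the metal rim, 192 mm above the bench. z out of the mouth along the axis, x uphill, away from the robot, y left. Two slots for the lugs at +x and -x. The mill is turned up to 10 degrees on the bench.
- neck_ring (a point): On the neck's axis 8 mm inside the rim: underside of the ring in the mouth, whose hole is 64 mm wide and slots 19 mm. Once lid_grip is less than 28 mm out from neck's origin along z (metal stop at 26) the lugs are under the ring and the lid turns clockwise seen from outside (negative about z), not the other way. Pockets 2.5 mm deep at 80 degrees from the slots, stop at 83. Same axes as neck.
- seal (a joint): Black sprung sealing ring on the rim, m it is pressed down: 0 free (stands 7 mm proud), 0.007 fully down; 2 N to start it, about 8 N fully down. A lid only laid in rests on it with lid_grip about 33 mm out from neck's origin, lugs still in the slots. A turned lid that is let go is lifted by it into the pockets: lid_grip then 31 mm out, the lid locked.
- lever_knob (a point): Middle of the black upright knob of the speed lever on the mill's right part: 25 mm wide, 34 mm tall, the point 13 mm below its top and about 133 mm above the bench, on a stem 8 mm thick. The lever slides upright, without tilting. z up; x the mill's forward (the neck's x laid level, away from the robot), y left. About 1 N to move; stays where it is left.
- mill: Grey mill body, fixed, 200 deep, 270 mm wide; origin on the bench under its middle, x away from the robot, y left, z up. Speed gate: level steel plate 94 x 80 mm, top 85 mm high, with a Z-shaped slot 14 mm wide: 24 mm forward from the near left end (off), 26 mm to the right, 24 mm forward to the far right end (full speed). Motor hump behind it, 125 mm high, 24 mm beyond the slot's far end centre.
- lever_fwd (a joint): How far forward (along the mill's x) the lever stands from the middle of the off end, m: 0 at the off end, 0.024 in the cross slot, 0.048 at the full-speed end (up to 3 mm of play either way).
- lever_side (a joint): How far to the right (along the mill's -y) the lever stands, m: 0 in the left slot, 0.026 in the right slot (up to 3 mm of play).
- truffle_a: Bystander: round dark truffle 28 mm across, 25 mm high, on the far end of the slate; origin under its foot.
- truffle_b: Bystander: a second round dark truffle 28 mm across, 25 mm high, beside the first; origin under its foot.
- ballotin: Bystander: closed plum-coloured card box, 67 x 93 x 46 mm, on top of the 62 mm high cream carton on the other side of the mill; origin under its foot.
- shaker: Bystander: white dusting shaker 61 mm across, 97 mm high, at the back left of the mill; origin under its foot.
- jar: Bystander: glass sweet jar with a white lid, 69 mm across, 107 mm high, at the back right of the mill; origin under its foot.

How it is judged:
By the outcome, as a careful person would: the job done as asked, in the order asked, and still so for the second after the job is handed in, with the robot touching nothing.
It also fails if it takes over 61 s, if anything falls off the work surface, if the arm or the gripper's body presses on something with over 40 N, if the wrist force passes 120 N, or if a joint passes its speed limit or range.

### The arm

A 7-joint arm with a two-finger parallel gripper is mounted at the origin on a cart in front of the work surface, level with it; the furniture and walls round the work are solid. World frame = base frame: x ahead of the robot, y to its left, z up, the work surface at z = 0. Lengths are in m, angles in rad, forces in N, time in s.
With the tool pointing down it reaches from about 0.425 to 0.95 m from the base axis. Payload 4.7 kg.
Tool frame: the origin (TCP) lies at the very end of the fingers, on their centre line; the grasp point (between the pads) lies 19 mm behind it (ctrl.tcp_to_grasp is the z of the grasp point in the tool frame, in m); z points along the fingers, y is the direction in which the jaws open and shut (so a half turn about z gives the same grasp; the last joint's range is limited). The gripper opens to 85 mm and grips with 20 to 120 N. Pads are 22 mm wide; open, the fingers measure 114 mm over their backs; the gripper's body (76 mm by 85 mm) begins 54 mm behind the grasp point. The pads swing forward as they close: fully open they stand 13 mm farther back than shut.
Start: joints at [1.108, 0.469, -0.049, 1.532, 0.024, 1.141, -0.082], TCP at [0.284, -0.612, 0.231] pointing down, gripper open.
Joint ranges: [-2.59, 2.59], [-0.33, 1.99], [-1.39, 1.29], [0.1, 2.45], [-1.04, 4.18], [0.21, 1.99], [-2.66, 2.66]. Speed limits (rad/s): [2.57, 2.57, 3.14, 3.14, 3.14, 3.14, 3.14].

### API

Orientations are given as [roll, pitch, yaw] about the fixed x, y, z axes, in that order (R = Rz(yaw) Ry(pitch) Rx(roll)).
In Python, from rig import monitor, optics, close_job, ctrl gives the robot as it stands.
- The arm moves only by the tool move_arm, never from a script. Its argument "deltas" is one flat list of numbers, 6 for each row, row after row: the shift along the tool's x, y, z in m, then the turn, a rotation vector about the tool's x, y, z in degrees. In form: [dx, dy, dz, rx, ry, rz, dx, dy, dz, rx, ry, rz, ...]. A call has exactly 8 rows; each row is the pose to reach, as a shift and turn from the pose commanded when the call began, along the tool's axes at that moment; what a row does not reach only later rows make up. A row lasts 1/8 s, in which the tool goes at most 62.5 mm and 10.7 degrees, less where a joint would pass 70% of its speed; a pose out of reach is approached as far as the arm can. A call with a gripper value outside its range is refused whole. "jaw" is the closure in counts, from 0 (fully open) to 255 (shut), set as the call begins (left out, the last holds). The fingers move at their own pace and stop on an object; the grip force is fixed at half the most. Time passes only in rows, so rows that repeat a pose let the fingers close, or fill a call up. It gives the time, the measured TCP pose, the force and the opening at its end, in the units of the state.
- monitor.get_state(): the state, without advancing time (a new reading comes with each control period).
- optics.read_camera(name): name is "side" or "top"; returns (picture, depth): 420x560x3 uint8, red, green, blue; 420x560 float32, m along the optical axis (not along the pixel's ray), 0 where there is no reading.
- optics.get_calibration(name): a dict with "K" (3x3 intrinsics, pixels), "R" (3x3) and "t" (3): a world point X has camera coordinates R X + t. Camera axes: x right, y down, z forward; pixel columns grow to the right and rows downward; lengths in m; the calibration is good to about 2 mm. A picture is of the moment at which its call begins. get_calibration takes no time and is no camera call.
- close_job(): hands the job in, once; it reports no verdict.
Trained networks look in the newest picture that a camera, given by its name, has taken for a name from the list of things; names that differ only in an ending like _2 or _b are one class to them, and where a whole thing is asked for, a point or a joint stands for the part that bears it (a point fixed in the world has none). Each returns a list of dicts, best first, with "conf" (0 to 1); they miss things now and then, are a little off and sometimes report something else, mostly with a low value. They report only what shows in the picture. A call takes as long as a camera call.
- optics.look_for(query, camera): "at" ([x, y, z] in m, in the coordinates of the camera as it stood for that picture, good to about 4 mm: the middle of the surface that is visible of it).
- optics.masks_of(query, camera): "region" (420x560 bool, what is visible of it).
The state is a dict: "clock": time; "qpos": joint angles; "qd": joint speeds; "effort": joint torques, N m; "eef_pos": TCP position; "orientation": TCP orientation; "contact_force": force on the tool from outside, world axes, zero at the start; "ft_torque": the same for the moment, N m; "gripper_width": finger opening in m.
Only numpy, scipy, OpenCV 4.12 (cv2) and the standard library are available. Lean on these libraries where they do the work, as an engineer would, in place of code of your own. Each camera call takes 0.05 s, during which the arm holds its last target.

## Working session

There is one attempt and no reset: what is moved stays moved. The work goes in short steps, Python scripts to look and compute and a tool call to move; the robot and the scene stay as the last step left them, time stands still between calls to the robot, and variables do not carry over. Pictures are saved under pics/ and viewed, and the job is handed in when it is done.

Besides the shell and the picture viewer there is one more tool, called by a JSON object that holds its "op" and its "data". move_arm: Moves the arm, as the interface text tells. Its arguments: {"type":"object","properties":{"deltas":{"type":"array","items":{"type":"number"}},"jaw":{"type":"number"}},"required":["deltas"]}

```bash
ls; mkdir -p pics; cat > h.py <<'E'
import numpy as np, cv2
from scipy.spatial.transform import Rotation as Ro
from rig import monitor, optics, close_job, ctrl
def snap(n,f):
    p,d=optics.read_camera(n); cv2.imwrite('pics/'+f,p[:,:,::-1]); np.savez('/tmp/'+f+'.npz',p=p,d=d); return p,d
def cal(n):
    c=optics.get_calibration(n); return np.array(c['K']),np.array(c['R']),np.array(c['t'])
def c2w(n,x):
    K,R,t=cal(n); return R.T@(np.array(x)-t)
def cloud(n,d):
    K,R,t=cal(n); v,u=np.mgrid[:d.shape[0],:d.shape[1]]
    P=np.stack([(u-K[0,2])/K[0,0]*d,(v-K[1,2])/K[1,1]*d,d],-1)
    return (P-t)@R
def st():
    s=monitor.get_state(); return s
E
python3 - <<'E'
from h import *
s=st(); print(s)
for n in ['side','top']:
    p,d=snap(n,n+'0.png'); K,R,t=cal(n); print(n,K.round(1).tolist(),R.round(3).tolist(),(-R.T@t).round(3))
    for q in ['lid_grip','neck','lever_knob','mill','truffle_a']:
        r=optics.look_for(q,n)
        for x in r[:2]: print(n,q,round(x['conf'],2),c2w(n,x['at']).round(4))
print(ctrl.tcp_to_grasp, dir(ctrl))
E
```

```text
pics
{'clock': 0.0, 'qpos': array([ 1.10809095,  0.46940371, -0.04860069,  1.53369407,  0.02411852,
        1.14102607, -0.08226626]), 'qd': array([-0.00021976, -0.00034709, -0.00122282,  0.00014418, -0.000652  ,
       -0.0005301 ,  0.00015364]), 'effort': array([ 4.32749939e-04, -5.10319340e+01, -4.62547608e-02, -2.37716728e+01,
        1.07609780e-02,  7.37814582e-03, -2.04688746e-06]), 'eef_pos': array([ 0.28347876, -0.61193507,  0.23028684]), 'orientation': array([-3.13964983e+00,  8.73552557e-05,  4.33883700e-01]), 'contact_force': array([ 0.07873154, -0.05137348,  0.48689379]), 'ft_torque': array([-0.00394125,  0.01591159,  0.00718558]), 'gripper_width': 0.08512127411499265}
side [[382.9, 0.0, 278.8], [0.0, 382.9, 208.4], [0.0, 0.0, 1.0]] [[-0.988, -0.153, -0.004], [-0.064, 0.442, -0.895], [0.138, -0.884, -0.447]] [0.439 0.766 0.525]
side lid_grip 0.96 [ 0.4777 -0.2814  0.043 ]
side neck 0.88 [0.5509 0.0496 0.1866]
side lever_knob 0.68 [ 0.5127 -0.0924  0.1358]
top [[430.9, 0.0, 280.9], [0.0, 430.9, 212.9], [0.0, 0.0, 1.0]] [[-0.011, -0.999, -0.034], [-0.998, 0.013, -0.06], [0.06, 0.034, -0.998]] [ 0.478 -0.007  1.125]
top lid_grip 0.77 [ 0.4796 -0.2791  0.0369]
top neck 0.83 [0.5536 0.0326 0.1832]
top mill 0.89 [ 0.5457 -0.0266  0.0864]
top truffle_a 0.53 [ 0.5942 -0.3014  0.035 ]
-0.0187 ['MotionError', '__class__', '__delattr__', '__dict__', '__dir__', '__doc__', '__eq__', '__format__', '__ge__', '__getattribute__', '__getstate__', '__gt__', '__hash__', '__init__', '__init_subclass__', '__le__', '__lt__', '__module__', '__ne__', '__new__', '__reduce__', '__reduce_ex__', '__repr__', '__setattr__', '__sizeof__', '__str__', '__subclasshook__', '__weakref__', 'tcp_to_grasp']
```

View pics/side0.png

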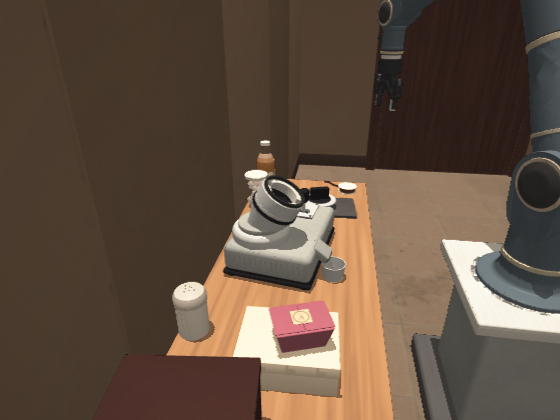

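View pics/top0.png

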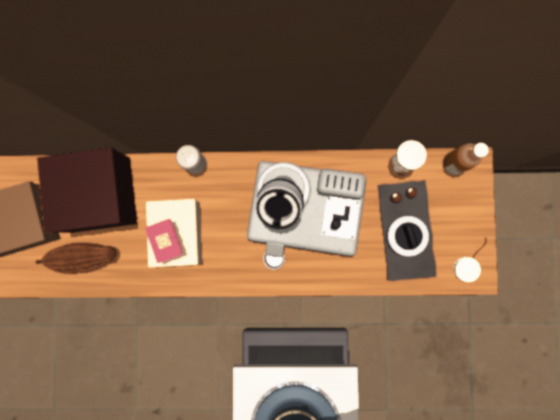

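The top view shows the lid at about (408,236), the neck mouth at (279,206), the speed plate at (341,216) and the truffles at (396,197) and (411,192). The arm blocks nothing. Next I'll enlarge the image and measure.

```bash
python3 - <<'E'
from h import *
z=np.load('/tmp/top0.png.npz'); p,d=z['p'],z['d']
a=cv2.resize(p[150:280,240:440],None,fx=4,fy=4,interpolation=cv2.INTER_CUBIC)
cv2.imwrite('pics/crop.png',a[:,:,::-1])
W=cloud('top',d)
# masks
for q in ['lid_grip','neck','lever_knob','mill','seal']:
    r=optics.masks_of(q,'top')
    for x in r[:1]:
        m=x['region']; v,u=np.nonzero(m); print(q,x['conf'],m.sum(),u.min(),u.max(),v.min(),v.max())
        np.save('/tmp/m_'+q,m)
        P=W[m&(d>0)]; print(np.percentile(P,[5,50,95],axis=0).round(4))
# heights map around lid
R=W[...,2]
np.set_printoptions(linewidth=250)
print((R[222:252:2,394:424:2]*1000).round(0).astype(int))
E
```

```text
lid_grip 0.73 1270 388 427 215 255
[[ 0.4443 -0.3272  0.0318]
 [ 0.4842 -0.2831  0.0364]
 [ 0.5247 -0.2478  0.0717]]
lever_knob 0.57 92 331 341 218 228
[[ 0.5027 -0.1079  0.1403]
 [ 0.5126 -0.0986  0.1456]
 [ 0.5218 -0.089   0.1488]]
mill 0.94 9523 247 365 161 269
[[ 0.4496 -0.1487  0.0691]
 [ 0.5453 -0.0276  0.0857]
 [ 0.6398  0.0828  0.2018]]
seal 0.97 434 256 299 188 228
[[ 0.5043 -0.013   0.1749]
 [ 0.5395  0.0269  0.1968]
 [ 0.5827  0.0745  0.2214]]
[[35 37 35 33 34 36 33 40 38 39 37 32 34 38 35]
 [37 36 38 36 36 37 60 72 69 37 33 37 39 33 31]
 [34 35 35 33 35 58 69 72 71 37 37 39 37 35 32]
 [38 36 35 38 37 53 68 71 72 70 37 33 36 36 36]
 [35 38 35 37 40 50 66 72 76 71 35 35 39 39 36]
 [38 39 38 40 38 42 58 69 73 71 39 38 38 35 37]
 [37 34 39 37 36 35 52 66 72 72 70 41 35 35 34]
 [34 40 35 38 35 33 49 66 73 73 70 36 36 38 35]
 [37 37 37 37 39 36 41 60 69 69 71 36 35 38 33]
 [36 38 37 39 38 39 39 56 73 72 71 71 39 41 37]
 [32 37 33 38 37 36 37 44 64 72 70 73 39 34 34]
 [39 36 40 35 37 36 37 41 64 71 72 72 37 38 37]
 [33 37 34 38 37 37 34 36 54 70 70 71 38 36 36]
 [37 34 34 37 39 39 38 37 36 40 38 35 32 35 39]
 [30 36 39 35 38 36 33 32 37 33 34 37 39 32  8]]
```

View pics/crop.png

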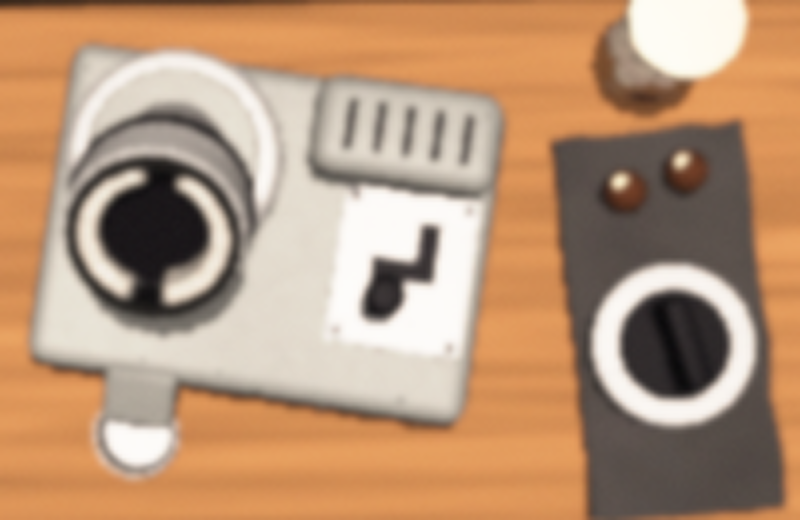

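```bash
python3 - <<'E'
from h import *
np.set_printoptions(suppress=True,precision=4)
for n in ['top','side']:
    z=np.load(f'/tmp/{n}0.png.npz'); p,d=z['p'],z['d']; W=cloud(n,d)
    # bar
    m=(abs(W[...,0]-.479)<.05)&(abs(W[...,1]+.28)<.05)&(W[...,2]>.064)&(W[...,2]<.085)
    P=W[m]; r=cv2.minAreaRect((P[:,:2]*1000).astype(np.float32)); 
    c=P.mean(0); w,V=np.linalg.eigh(np.cov((P[:,:2]-c[:2]).T)); v=V[:,1]; v=v*np.sign(v[0])
    print(n,'bar',m.sum(),c,np.degrees(np.arctan2(v[1],v[0])),r, np.median(P[:,2]))
    mm=(np.linalg.norm(W[...,:2]-[.479,-.28],axis=-1)<.07)&(W[...,2]>.025)&(W[...,2]<.045)
    Q=W[mm]; e=cv2.minEnclosingCircle((Q[:,:2]*1000).astype(np.float32)); print('disc',e, Q[:,2].mean())
    # mill yaw via body outline: mask points z 0.05..0.1
    # seal plane
    r=optics.masks_of('seal',n)
    if r:
        sm=r[0]['region']; S=W[sm&(d>0)]; S=S[(abs(S[:,2]-.195)<.05)]
        c0=np.median(S,axis=0); 
        for k in range(6):
            A=np.c_[S[:,:2],np.ones(len(S))]; co=np.linalg.lstsq(A,S[:,2],rcond=None)[0]; res=S[:,2]-A@co
            S=S[abs(res)<max(.006,2*res.std())]
        nn=np.array([-co[0],-co[1],1]); nn/=np.linalg.norm(nn)
        print('seal',r[0]['conf'],len(S),'n',nn,'tilt',np.degrees(np.arccos(nn[2])),'az',np.degrees(np.arctan2(nn[1],nn[0])),res.std())
        X=np.array([nn[2],0,-nn[0]]);X/=np.linalg.norm(X);Y=np.cross(nn,X)
        c=S.mean(0); q=np.c_[(S-c)@X,(S-c)@Y]
        # circle fit
        B=np.c_[2*q,np.ones(len(q))]; so=np.linalg.lstsq(B,(q**2).sum(1),rcond=None)[0]
        el=cv2.minEnclosingCircle((q*1000).astype(np.float32))
        print('circ', c+so[0]*X+so[1]*Y, np.sqrt(so[2]+so[0]**2+so[1]**2),'enc',c+el[0][0]/1000*X+el[0][1]/1000*Y,el[1])
    r=optics.masks_of('mill',n)
    if r:
        P=W[r[0]['region']&(d>0)]
        # plate white
        
        pl=P[(abs(P[:,2]-.08)<.025)]; rr=cv2.minAreaRect((pl[:,:2]*1000).astype(np.float32)); print('mill rect',rr)
    hsv=cv2.cvtColor(p,cv2.COLOR_RGB2HSV)
    pm=(hsv[...,2]>200)&(hsv[...,1]<40)&(abs(W[...,2]-.085)<.02)&(abs(W[...,0]-.53)<.1)&(abs(W[...,1]+.1)<.08)
    pm=cv2.morphologyEx(pm.astype(np.uint8),cv2.MORPH_OPEN,np.ones((3,3),np.uint8))
    cn,_=cv2.findContours(pm,cv2.RETR_EXTERNAL,cv2.CHAIN_APPROX_NONE)
    if cn:
        cc=max(cn,key=cv2.contourArea)[:,0]; mask=np.zeros_like(pm); cv2.drawContours(mask,[cc[:,None]],-1,1,-1)
        # intersect rays with plane z=.085
        K,R,t=cal(n); o=-R.T@t; ray=np.c_[(cc[:,0]-K[0,2])/K[0,0],(cc[:,1]-K[1,2])/K[1,1],np.ones(len(cc))]@R
        X=o+ray*((.085-o[2])/ray[:,2:3]); print('plate',cv2.minAreaRect((X[:,:2]*1000).astype(np.float32)),len(cc))
    # knob
    m=(abs(W[...,0]-.513)<.04)&(abs(W[...,1]+.097)<.04)&(W[...,2]>.115)&(W[...,2]<.17)
    P=W[m]; print('knob',m.sum(),P.mean(0),np.median(P,axis=0), cv2.minAreaRect((P[:,:2]*1000).astype(np.float32)))
E
```

```text
top bar 167 [ 0.4837 -0.2865  0.0708] 16.342478111516968 ((484.02313232421875, -287.3708801269531), (57.16593933105469, 16.83234405517578), 16.237642288208008) 0.07114833469289152
disc ((484.2167663574219, -287.2679443359375), 50.577415466308594) 0.03573506081683775
seal 0.97 409 n [-0.4944  0.0769  0.8658] tilt 30.02508104626025 az 171.1586164462764 0.002020486760519655
circ [0.5432 0.0313 0.199 ] 0.044783522588657046 enc [0.5426 0.0314 0.1986] 49.049861907958984
mill rect ((540.6951293945312, -30.901397705078125), (270.2892761230469, 228.55874633789062), 80.57687377929688)
plate ((536.5910034179688, -91.78377532958984), (135.32870483398438, 167.154052734375), 80.03804016113281) 242
knob 98 [ 0.5126 -0.0975  0.1449] [ 0.5126 -0.0968  0.1454] ((512.8198852539062, -97.66487121582031), (23.274085998535156, 23.828271865844727), 62.41025924682617)
side bar 71 [ 0.483  -0.2834  0.0696] 14.648348189400231 ((481.970947265625, -284.0819091796875), (55.59895324707031, 15.057442665100098), 13.65788459777832) 0.07008182959668756
disc ((475.359130859375, -284.1253662109375), 45.5118522644043) 0.036586188153402484
seal 0.77 291 n [-0.4887  0.0909  0.8677] tilt 29.806238599520704 az 169.46326891343858 0.0023552445561810863
circ [0.5423 0.0337 0.1969] 0.04430414196511093 enc [0.5408 0.0344 0.196 ] 48.094058990478516
mill rect ((551.0797729492188, -82.36360168457031), (391.50872802734375, 232.92083740234375), 89.2121810913086)
plate ((487.64007568359375, -78.51226806640625), (139.28663635253906, 70.73352813720703), 78.58611297607422) 138
knob 76 [ 0.5081 -0.0929  0.1374] [ 0.5076 -0.0916  0.1402] ((509.729248046875, -96.06901550292969), (19.641611099243164, 19.8968563079834), 22.093730926513672)
```

```bash
cat >> h.py <<'E'
import json,os
CF='/tmp/cmd.json'
def getcmd():
    if os.path.exists(CF):
        c=json.load(open(CF)); return np.array(c['p']),Ro.from_quat(c['q'])
    s=st(); return np.array(s['eef_pos']),Ro.from_euler('xyz',s['orientation'])
def setcmd(p,r): json.dump({'p':list(map(float,p)),'q':list(map(float,r.as_quat()))},open(CF,'w'))
def interp(p0,r0,p1,r1,n,ease=True):
    w=(r1*r0.inv()).as_rotvec(); out=[]
    for i in range(1,n+1):
        s=i/n
        if ease: s=(1-np.cos(np.pi*s))/2*0.6+0.4*s
        out.append((p0+(p1-p0)*s,Ro.from_rotvec(w*s)*r0))
    return out
def plan(wps,hold=0):
    """wps: list of (p,R) 8 rows total (multiple of 8 -> several calls)"""
    p0,r0=getcmd(); wps=list(wps)
    while len(wps)%8: wps.append(wps[-1])
    for k in range(0,len(wps),8):
        rows=[]
        for p,r in wps[k:k+8]:
            d=r0.inv().apply(np.array(p)-p0); w=np.degrees((r0.inv()*r).as_rotvec())
            rows+= [round(float(x),4) for x in d]+[round(float(x),1) for x in w]
        print(json.dumps([0 if x==0 else x for x in rows]).replace(', ',','))
        l=rows[-6:]; p0,r0=p0+r0.apply(l[:3]),r0*Ro.from_rotvec(np.radians(l[3:]))
    setcmd(p0,r0)
def down(yawdeg): return Ro.from_euler('xyz',[180,0,yawdeg],degrees=True)
YM=np.radians(-9.3)
NO=np.array([.5457,.032,.192])
Xm=np.array([np.cos(YM),np.sin(YM),0]);Ym=np.array([-np.sin(YM),np.cos(YM),0])
NZ=-.5*Xm+np.array([0,0,np.cos(np.pi/6)])
NX=np.cos(np.pi/6)*Xm+np.array([0,0,.5]); NY=np.cross(NZ,NX)
def neckR(turn):  # tool orientation, tool y = +neck y rotated by -turn deg (clockwise)
    R0=np.c_[np.cross(NY,-NZ),NY,-NZ]
    return Ro.from_rotvec(-np.radians(turn)*NZ)*Ro.from_matrix(R0)
def rep():
    s=st(); print('t',round(s['clock'],2),'p',np.round(s['eef_pos'],4),'rpy',np.degrees(s['orientation']).round(2),'q',np.round(s['qpos'],3),'F',np.round(s['contact_force'],1),'M',np.round(s['ft_torque'],2),'w',round(s['gripper_width'],4))
    if os.path.exists(CF):
        p,r=getcmd(); print('cmd',p.round(4),r.as_euler('xyz',degrees=True).round(2))
E
python3 - <<'E'
from h import *
rep()
p0,r0=getcmd()
plan(interp(p0,r0,np.array([.4835,-.2867,.125]),down(16.0),8))
E
```

```text
t 1.05 p [ 0.2837 -0.6125  0.2313] rpy [180.    -0.    24.85] q [ 1.108  0.469 -0.049  1.532  0.024  1.141 -0.082] F [-0.4 -0.2  0.6] M [-0.05  0.03  0.  ] w 0.0852
[0.0232,-0.0154,0.0077,0,0,0.6,0.0598,-0.0398,0.02,0,0,1.7,0.1067,-0.0709,0.0356,0,0,3.0,0.1591,-0.1058,0.0532,0,0,4.4,0.2115,-0.1407,0.0707,0,0,5.9,0.2584,-0.1719,0.0864,0,0,7.2,0.295,-0.1963,0.0986,0,0,8.2,0.3182,-0.2117,0.1063,0,0,8.9]
```

{"op": "move_arm", "data": {"deltas": [0.0232,-0.0154,0.0077,0,0,0.6,0.0598,-0.0398,0.02,0,0,1.7,0.1067,-0.0709,0.0356,0,0,3.0,0.1591,-0.1058,0.0532,0,0,4.4,0.2115,-0.1407,0.0707,0,0,5.9,0.2584,-0.1719,0.0864,0,0,7.2,0.295,-0.1963,0.0986,0,0,8.2,0.3182,-0.2117,0.1063,0,0,8.9], "jaw": 110}}

```text
clock: 2.05
eef_pos: [0.4848, -0.2837, 0.1246]
orientation: [-3.141, -0.0, 0.282]
contact_force: [-0.5, 0.2, 0.7]
gripper_width: 0.0486
```

```bash
python3 - <<'E'
from h import *
rep()
snap('side','side1.png'); snap('top','top1.png')
rep()
plan(interp(*getcmd(),np.array([.4835,-.2867,.041]),down(16.0),6,True))
E
```

```text
t 2.05 p [ 0.4848 -0.2837  0.1246] rpy [-1.7995e+02 -2.0000e-02  1.6130e+01] q [ 0.557  0.408 -0.13   1.907  0.068  0.83  -0.898] F [-0.5  0.2  0.7] M [-0.03 -0.02  0.01] w 0.0486
cmd [ 0.4835 -0.2867  0.125 ] [180.    -0.    15.95]
t 2.15 p [ 0.4854 -0.2824  0.1244] rpy [-1.7987e+02 -3.0000e-02  1.6350e+01] q [ 0.556  0.409 -0.132  1.907  0.068  0.831 -0.896] F [-0.4  0.1  0.6] M [ 0.01  0.01 -0.03] w 0.0481
cmd [ 0.4835 -0.2867  0.125 ] [180.    -0.    15.95]
[0,0,0.009,0,0,0,0,0,0.0238,0,0,0,0,0,0.042,0,0,0,0,0,0.0602,0,0,0,0,0,0.0751,0,0,0,0,0,0.084,0,0,0,0,0,0.084,0,0,0,0,0,0.084,0,0,0]
```

```bash
python3 - <<'E'
from h import *
z=np.load('/tmp/top1.png.npz')['p']; z2=np.load('/tmp/side1.png.npz')['p']
a=cv2.resize(z[170:290,340:470],None,fx=4,fy=4,interpolation=cv2.INTER_CUBIC)
b=cv2.resize(z2[90:230,260:390],None,fx=3.5,fy=3.5,interpolation=cv2.INTER_CUBIC)[:480]
cv2.imwrite('pics/c1.png',np.hstack([a[:480,:400],b[:480,:400]])[:,:,::-1])
import time
rep()
E
```

```text
t 2.15 p [ 0.4854 -0.2824  0.1244] rpy [-1.7987e+02 -3.0000e-02  1.6350e+01] q [ 0.556  0.409 -0.132  1.907  0.068  0.831 -0.896] F [-0.4  0.1  0.6] M [ 0.01  0.01 -0.03] w 0.0481
cmd [ 0.4835 -0.2867  0.041 ] [180.    -0.    15.95]
```

View pics/c1.png

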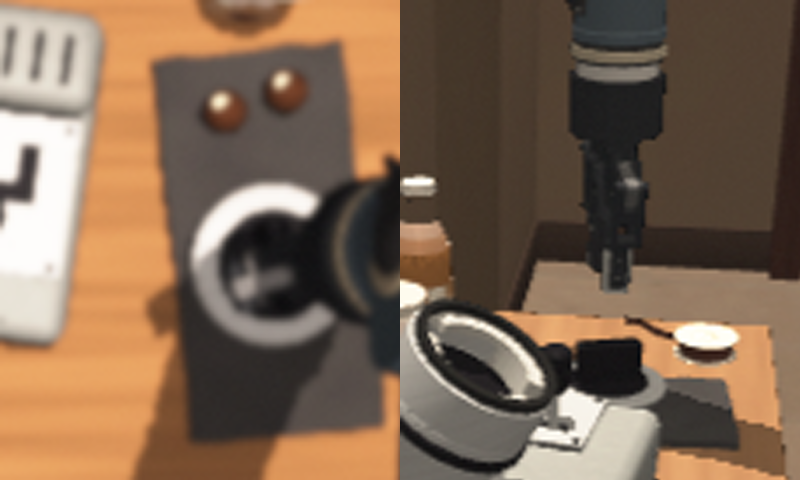

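The crop shows the open gripper above and slightly left of the lid bar. I'll re-sync the commanded pose to the reading and go down.

```bash
python3 - <<'E'
from h import *
setcmd([.4851,-.2833,.1246],down(16.1))
plan(interp(*getcmd(),np.array([.4835,-.286,.042]),down(16.1),5,True))
E
```

```text
[-0.0003,0.0003,0.0113,0,0,0,-0.0008,0.0008,0.0303,0,0,0,-0.0014,0.0014,0.0523,0,0,0,-0.002,0.0019,0.0713,0,0,0,-0.0023,0.0022,0.0826,0,0,0,-0.0023,0.0022,0.0826,0,0,0,-0.0023,0.0022,0.0826,0,0,0,-0.0023,0.0022,0.0826,0,0,0]
```

{"op": "move_arm", "data": {"deltas": [-0.0003,0.0003,0.0113,0,0,0,-0.0008,0.0008,0.0303,0,0,0,-0.0014,0.0014,0.0523,0,0,0,-0.002,0.0019,0.0713,0,0,0,-0.0023,0.0022,0.0826,0,0,0,-0.0023,0.0022,0.0826,0,0,0,-0.0023,0.0022,0.0826,0,0,0,-0.0023,0.0022,0.0826,0,0,0]}}

```text
clock: 3.15
eef_pos: [0.4824, -0.2897, 0.0432]
orientation: [3.14, -0.001, 0.278]
contact_force: [0.4, -0.0, -0.9]
gripper_width: 0.0483
```

```bash
python3 - <<'E'
from h import *
rep()
E
```

```text
t 3.15 p [ 0.4824 -0.2897  0.0432] rpy [ 1.7993e+02 -7.0000e-02  1.5950e+01] q [ 0.554  0.524 -0.115  1.959  0.093  0.663 -0.911] F [ 0.4 -0.  -0.9] M [-0.02 -0.04  0.02] w 0.0483
cmd [ 0.4835 -0.2861  0.042 ] [180.    0.   16.1]
```

```bash
python3 - <<'E'
from h import *
setcmd([.482,-.2894,.0424],down(16.0))
plan(interp(*getcmd(),np.array([.4838,-.2868,.0415]),down(16.0),1,False))
E
```

```text
[0.0024,-0.002,0.0009,0,0,0,0.0024,-0.002,0.0009,0,0,0,0.0024,-0.002,0.0009,0,0,0,0.0024,-0.002,0.0009,0,0,0,0.0024,-0.002,0.0009,0,0,0,0.0024,-0.002,0.0009,0,0,0,0.0024,-0.002,0.0009,0,0,0,0.0024,-0.002,0.0009,0,0,0]
```

{"op": "move_arm", "data": {"deltas": [0.0024,-0.002,0.0009,0,0,0,0.0024,-0.002,0.0009,0,0,0,0.0024,-0.002,0.0009,0,0,0,0.0024,-0.002,0.0009,0,0,0,0.0024,-0.002,0.0009,0,0,0,0.0024,-0.002,0.0009,0,0,0,0.0024,-0.002,0.0009,0,0,0,0.0024,-0.002,0.0009,0,0,0], "jaw": 255}}

```text
clock: 4.15
eef_pos: [0.4841, -0.2867, 0.0418]
orientation: [3.141, -0.001, 0.279]
contact_force: [1.3, 0.5, 2.9]
gripper_width: 0.0152
```

```bash
python3 - <<'E'
from h import *
rep()
# lift plan: straight up to z .30 first 
p,r=getcmd()
plan(interp(p,r,np.array([.4838,-.2868,.26]),r,7))
E
```

```text
t 4.15 p [ 0.4841 -0.2867  0.0418] rpy [ 1.7998e+02 -5.0000e-02  1.5960e+01] q [ 0.548  0.526 -0.115  1.959  0.093  0.661 -0.917] F [1.3 0.5 2.9] M [ 0.28 -0.37 -0.06] w 0.0152
cmd [ 0.4838 -0.2868  0.0415] [180.   0.  16.]
[0,0,-0.019,0,0,0,0,0,-0.0497,0,0,0,0,0,-0.0884,0,0,0,0,0,-0.1301,0,0,0,0,0,-0.1688,0,0,0,0,0,-0.1995,0,0,0,0,0,-0.2185,0,0,0,0,0,-0.2185,0,0,0]
```

Gripped: the width reads 15 mm, which matches the bar. Lifting.

{"op": "move_arm", "data": {"deltas": [0,0,-0.019,0,0,0,0,0,-0.0497,0,0,0,0,0,-0.0884,0,0,0,0,0,-0.1301,0,0,0,0,0,-0.1688,0,0,0,0,0,-0.1995,0,0,0,0,0,-0.2185,0,0,0,0,0,-0.2185,0,0,0]}}

```text
clock: 5.15
eef_pos: [0.4833, -0.2874, 0.2605]
orientation: [3.14, -0.0, 0.278]
contact_force: [-1.0, 0.3, -1.9]
gripper_width: 0.0153
```

```bash
python3 - <<'E'
from h import *
rep()
p0,r0=getcmd()
# to pre-insert: TCP such that lid_grip 120 mm out; insertion orientation. TCP ahead of grasp .0187 ; lid_grip approx: tcp z .0415 vs lid_grip .056 -> lid_grip is 14.5mm behind tcp
off=.0145
rt=neckR(0)
tgt=NO+NZ*(.150-off)
print(tgt, rt.as_euler('xyz',degrees=True), np.degrees((rt*r0.inv()).magnitude()))
w=interp(p0,r0,tgt,rt,15)
plan(w)
print(np.array([x[0] for x in w]).round(3))
E
```

```text
t 5.15 p [ 0.4833 -0.2874  0.2605] rpy [ 1.7993e+02 -1.0000e-02  1.5920e+01] q [ 0.57   0.265 -0.134  1.765  0.04   1.114 -0.87 ] F [-1.   0.3 -1.9] M [ 0.01 -0.   -0.05] w 0.0153
cmd [ 0.4838 -0.2868  0.26  ] [180.   0.  16.]
[0.47884053 0.04294866 0.30934644] [180.   30.  170.7] 155.57562037749173
[0.0029,-0.0106,-0.0016,-1.3,-0.3,-5.0,0.0068,-0.0252,-0.0039,-3.2,-0.7,-11.9,0.0118,-0.0437,-0.0068,-5.5,-1.2,-20.6,0.0177,-0.0656,-0.0102,-8.3,-1.9,-30.9,0.0244,-0.0902,-0.014,-11.4,-2.6,-42.5,0.0317,-0.1169,-0.0181,-14.8,-3.3,-55.1,0.0392,-0.1449,-0.0225,-18.3,-4.1,-68.3,0.0469,-0.1734,-0.0269,-21.9,-4.9,-81.7]
[0.0265,0.0057,-0.0114,-3.5,-0.8,-13.2,0.0517,0.011,-0.0223,-6.9,-1.6,-25.8,0.0749,0.016,-0.0323,-10.0,-2.2,-37.4,0.0956,0.0203,-0.0412,-12.8,-2.9,-47.7,0.113,0.0241,-0.0488,-15.1,-3.4,-56.4,0.1268,0.027,-0.0547,-17.0,-3.8,-63.3,0.1368,0.0291,-0.059,-18.3,-4.1,-68.3,0.1368,0.0291,-0.059,-18.3,-4.1,-68.3]
[[ 0.484 -0.276  0.262]
 [ 0.483 -0.261  0.264]
 [ 0.483 -0.242  0.267]
 [ 0.483 -0.219  0.27 ]
 [ 0.482 -0.193  0.274]
 [ 0.482 -0.166  0.278]
 [ 0.482 -0.137  0.282]
 [ 0.481 -0.107  0.287]
 [ 0.481 -0.078  0.291]
 [ 0.48  -0.05   0.295]
 [ 0.48  -0.025  0.299]
 [ 0.48  -0.002  0.303]
 [ 0.479  0.017  0.305]
 [ 0.479  0.032  0.308]
 [ 0.479  0.043  0.309]]
```

```bash
python3 - <<'E'
from h import *
setcmd([.4838,-.2868,.26],down(16.0))
p0,r0=getcmd(); off=.0145
plan(interp(p0,r0,NO+NZ*(.150-off),neckR(0),16,False))
E
```

```text
[0.0054,-0.0199,-0.0031,-2.5,-0.6,-9.4,0.0108,-0.0398,-0.0062,-5.0,-1.1,-18.8,0.0161,-0.0597,-0.0093,-7.5,-1.7,-28.1,0.0215,-0.0796,-0.0123,-10.0,-2.3,-37.5,0.0269,-0.0995,-0.0154,-12.6,-2.8,-46.9,0.0323,-0.1194,-0.0185,-15.1,-3.4,-56.3,0.0377,-0.1393,-0.0216,-17.6,-3.9,-65.6,0.0431,-0.1592,-0.0247,-20.1,-4.5,-75.0]
[0.0191,0.0015,-0.008,-2.5,-0.6,-9.4,0.0383,0.003,-0.0161,-5.0,-1.1,-18.8,0.0574,0.0045,-0.0242,-7.5,-1.7,-28.1,0.0766,0.006,-0.0322,-10.0,-2.3,-37.5,0.0958,0.0075,-0.0403,-12.6,-2.8,-46.9,0.1149,0.0091,-0.0483,-15.1,-3.4,-56.3,0.1341,0.0106,-0.0564,-17.6,-3.9,-65.6,0.1532,0.0121,-0.0645,-20.1,-4.5,-75.0]
```

{"op": "move_arm", "data": {"deltas": [0.0054,-0.0199,-0.0031,-2.5,-0.6,-9.4,0.0108,-0.0398,-0.0062,-5.0,-1.1,-18.8,0.0161,-0.0597,-0.0093,-7.5,-1.7,-28.1,0.0215,-0.0796,-0.0123,-10.0,-2.3,-37.5,0.0269,-0.0995,-0.0154,-12.6,-2.8,-46.9,0.0323,-0.1194,-0.0185,-15.1,-3.4,-56.3,0.0377,-0.1393,-0.0216,-17.6,-3.9,-65.6,0.0431,-0.1592,-0.0247,-20.1,-4.5,-75.0]}}

```text
clock: 6.15
eef_pos: [0.4798, -0.1213, 0.2826]
orientation: [2.929, 0.257, 1.579]
contact_force: [-0.3, 0.7, -2.0]
gripper_width: 0.0149
```

```bash
python3 - <<'E'
from h import *
rep()
E
```

```text
t 6.15 p [ 0.4798 -0.1213  0.2826] rpy [167.8   14.71  90.46] q [ 0.396  0.025 -0.39   2.038  0.335  0.885 -0.145] F [-0.3  0.7 -2. ] M [ 0.4   0.29 -0.  ] w 0.0149
cmd [0.4788 0.0429 0.3094] [179.98  30.   170.67]
```

{"op": "move_arm", "data": {"deltas": [0.0191,0.0015,-0.008,-2.5,-0.6,-9.4,0.0383,0.003,-0.0161,-5.0,-1.1,-18.8,0.0574,0.0045,-0.0242,-7.5,-1.7,-28.1,0.0766,0.006,-0.0322,-10.0,-2.3,-37.5,0.0958,0.0075,-0.0403,-12.6,-2.8,-46.9,0.1149,0.0091,-0.0483,-15.1,-3.4,-56.3,0.1341,0.0106,-0.0564,-17.6,-3.9,-65.6,0.1532,0.0121,-0.0645,-20.1,-4.5,-75.0]}}

```text
clock: 7.15
eef_pos: [0.4773, 0.0428, 0.3069]
orientation: [-3.138, 0.519, 2.985]
contact_force: [0.3, -0.2, -1.3]
gripper_width: 0.0147
```

```bash
python3 - <<'E'
from h import *
rep()
snap('side','side2.png'); snap('top','top2.png')
rep()
E
```

```text
t 7.15 p [0.4773 0.0428 0.3069] rpy [-179.81   29.76  171.01] q [ 0.182 -0.138 -0.448  2.175  0.261  0.632  0.961] F [ 0.3 -0.2 -1.3] M [ 0.15  0.74 -0.01] w 0.0147
cmd [0.4788 0.0429 0.3094] [179.98  30.   170.67]
t 7.25 p [0.4775 0.0435 0.3075] rpy [-179.95   29.82  170.75] q [ 0.182 -0.139 -0.449  2.175  0.262  0.633  0.956] F [-0.3  0.8 -1.3] M [0.12 0.67 0.02] w 0.015
cmd [0.4788 0.0429 0.3094] [179.98  30.   170.67]
```

View pics/side2.png

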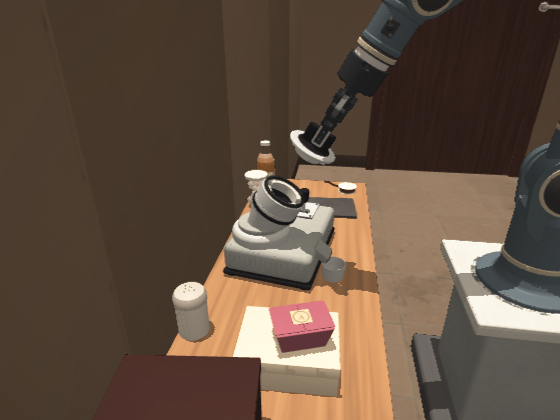

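View pics/top2.png

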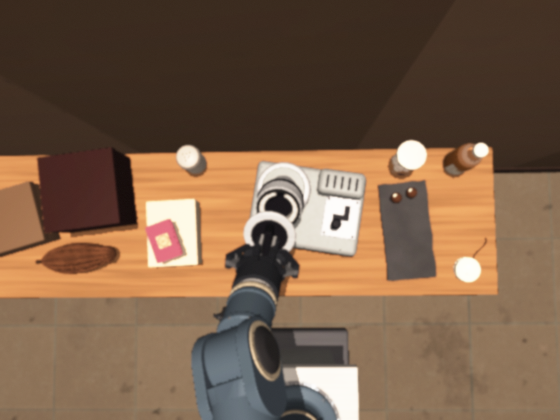

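The side view shows the lid held tilted at (315,147), above the neck mouth at (283,198). The top view has the disc centre at about (270,233) and the mouth at (280,208). I'll measure the held disc relative to the neck.

```bash
python3 - <<'E'
from h import *
np.set_printoptions(suppress=True,precision=4)
g=NO+NZ*.15
print('expected lid_grip',g)
for n in ['side','top']:
    r=optics.masks_of('lid_grip',n); z=np.load(f'/tmp/{n}2.png.npz'); d=z['d'];p=z['p']; W=cloud(n,d)
    for x in r[:2]: print(n,x['conf'],x['region'].sum())
    m=(r[0]['region'] if r else np.zeros(d.shape,bool)); m=cv2.dilate(m.astype(np.uint8),np.ones((3,3)))>0
    hsv=cv2.cvtColor(p,cv2.COLOR_RGB2HSV)
    near=np.linalg.norm(W-(g-NZ*.02),axis=-1)<.07
    wh=near&(hsv[...,1]<60)&(hsv[...,2]>110)&(d>0)
    S=W[wh]; h=(S-NO)@NZ; print('h above neck pct',np.percentile(h,[5,25,50,75,95]).round(4),wh.sum())
    c0=np.median(h); S=S[abs(h-np.median(h))<.012]
    for k in range(8):
        c=S.mean(0); u,s_,vt=np.linalg.svd(S-c,full_matrices=False); nn=vt[2]*np.sign(vt[2]@NZ); res=(S-c)@nn; S=S[abs(res)<max(.004,2.5*res.std())]
    X=np.cross(NY,nn);X/=np.linalg.norm(X);Y=np.cross(nn,X)
    q=np.c_[(S-c)@X,(S-c)@Y]; el=cv2.minEnclosingCircle((q*1000).astype(np.float32))
    cen=c+el[0][0]/1000*X+el[0][1]/1000*Y
    rr=np.linalg.norm(q-np.array(el[0])/1000,axis=1)
    ang=np.degrees(np.arctan2(q[:,1]-el[0][1]/1000,q[:,0]-el[0][0]/1000))
    # robust: fit R=50.5 circle through outermost points per angular bin
    print(n,len(S),'normal in neck frame',nn@NX,nn@NY,nn@NZ,'centre',cen,'rad',el[1],'neck frame', (cen-NO)@NX,(cen-NO)@NY,(cen-NO)@NZ,'bins',np.histogram(ang,bins=8,range=(-180,180))[0])
    cv2.imwrite(f'pics/wh_{n}.png',cv2.resize((wh*255).astype(np.uint8)[100:280,200:380],None,fx=3,fy=3))
rep()
E
```

```text
expected lid_grip [0.4717 0.0441 0.3219]
side 0.91 1114
h above neck pct [0.1069 0.1234 0.1264 0.1271 0.1277] 511
side 407 normal in neck frame 0.004484769316205506 0.0232402853847822 0.9997198487473449 centre [0.4853 0.0457 0.3027] rad 49.41360092163086 neck frame 0.0018450827132294872 0.003738043170921436 0.12673438616906338 bins [ 34   2   1  40  67 105  96  62]
top 0.95 1502
h above neck pct [0.1249 0.1267 0.1277 0.1288 0.1593] 853
top 774 normal in neck frame 0.010761303099536934 -0.00921568038454015 0.9998996277580313 centre [0.4866 0.0434 0.3047] rad 49.99034881591797 neck frame 0.004288422231931793 0.0017399577745726032 0.12767411523055514 bins [  0  93 133 158 162 128 100   0]
t 7.35 p [0.478  0.0421 0.3079] rpy [-179.99   29.83  170.48] q [ 0.183 -0.138 -0.448  2.174  0.263  0.634  0.953] F [-0.   0.5 -2.3] M [ 0.1   0.73 -0.01] w 0.0151
cmd [0.4788 0.0429 0.3094] [179.98  30.   170.67]
```

```bash
cat >> h.py <<'E'
def proj(n,X):
    K,R,t=cal(n); c=(R@np.atleast_2d(X).T).T+t; c=c@K.T; return c[:,:2]/c[:,2:]
def circ(o,r,h,n=72):
    a=np.linspace(0,2*np.pi,n); return o+NZ*h+r*(np.cos(a)[:,None]*NX+np.sin(a)[:,None]*NY)
def slotpts(o,h):
    out=[]
    for s in (1,-1):
        for y in (.0095,-.0095): out.append([o+NZ*h+s*NX*.0305+y*NY,o+NZ*h+s*NX*.0415+y*NY])
    return out
def overlay(n,f,box,sc,curves,out):
    p=np.load(f'/tmp/{f}.npz')['p']; x0,x1,y0,y1=box
    a=cv2.resize(p[y0:y1,x0:x1],None,fx=sc,fy=sc,interpolation=cv2.INTER_CUBIC)[:,:,::-1].copy(); b=a.copy()
    for c,col in curves:
        q=((proj(n,c)-[x0,y0]+.5)*sc-.5); cv2.polylines(b,[np.round(q*8).astype(np.int32)],False,col,1,cv2.LINE_AA,3)
    cv2.imwrite('pics/'+out,np.hstack([a,b]))
E
python3 - <<'E'
from h import *
for n,box in [('top',(250,310,175,240)),('side',(250,315,170,235))]:
    cs=[(circ(NO,.032,0),(0,0,255)),(circ(NO,.051,0),(0,255,0)),(circ(NO,.048,.007),(255,0,0))]+[(np.array(s),(0,255,255)) for s in slotpts(NO,0)]
    overlay(n,n+'0.png',box,6,cs,f'ov_{n}.png')
E
```

```text
(no output)
```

View pics/ov_top.png

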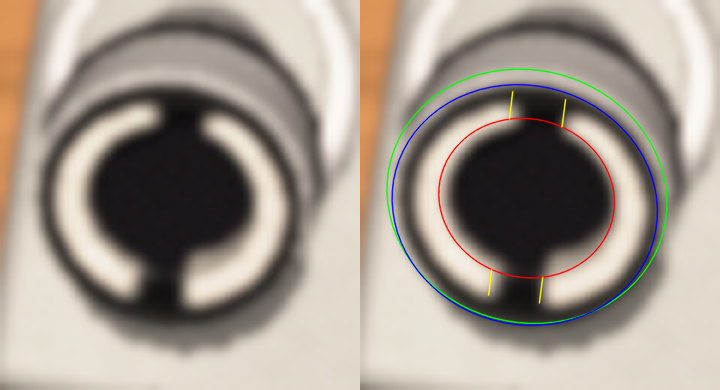

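View pics/ov_side.png

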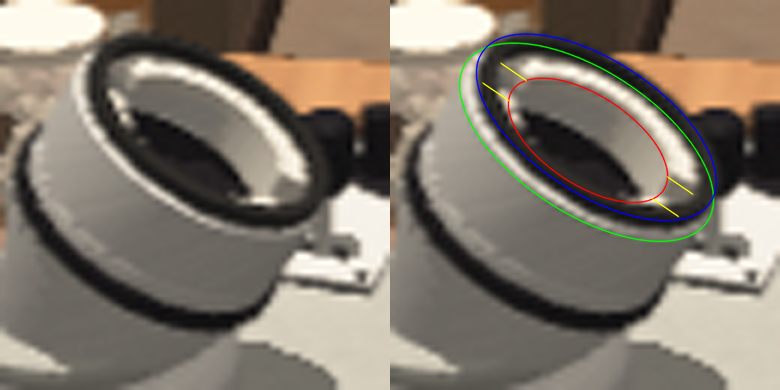

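```bash
cat >> h.py <<'E'
def rect(n,f,o,h,half=.06,res=.0003):
    p=np.load(f'/tmp/{f}.npz')['p']; N=int(2*half/res); ax=(np.arange(N)-N/2)*res
    A,B=np.meshgrid(ax,ax,indexing='ij') # A: row -> neck x (down = -?), B
    X=o+NZ*h+(-A)[...,None]*NX+(-B)[...,None]*NY   # rows: top = +x ; cols: left=+y
    q=proj(n,X.reshape(-1,3)).reshape(N,N,2).astype(np.float32)
    return cv2.remap(p,q[...,0],q[...,1],cv2.INTER_CUBIC)
E
python3 - <<'E'
from h import *
for tag,o,f,h,rs in [('neck',NO,'0.png',0,(.032,.041)),('seal',NO,'0.png',.006,(.048,.051)),('lid',NO,'2.png',.1272,(.0505,.033))]:
    ims=[]
    for n in ['top','side']:
        r=rect(n,n+f,o,h)[:,:,::-1].copy(); 
        for q in rs: cv2.circle(r,(200*16,200*16),int(q/.0003*16),(0,0,255),1,cv2.LINE_AA,4)
        cv2.line(r,(190,200),(210,200),(0,255,0));cv2.line(r,(200,190),(200,210),(0,255,0))
        ims.append(r)
    cv2.imwrite(f'pics/r_{tag}.png',np.hstack(ims))
E
```

View pics/r_neck.png

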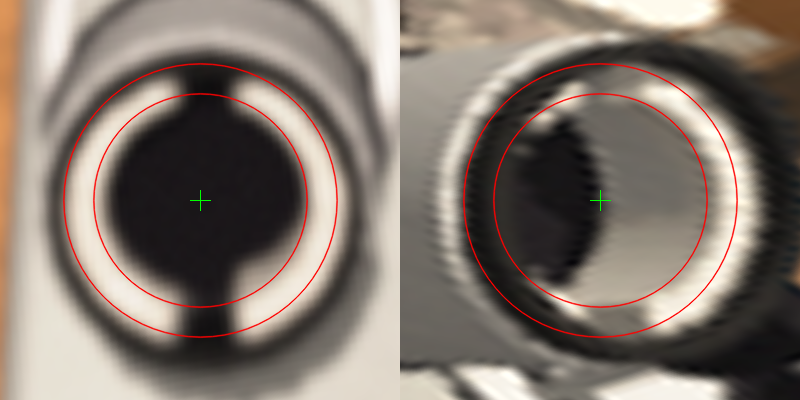

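View pics/r_seal.png

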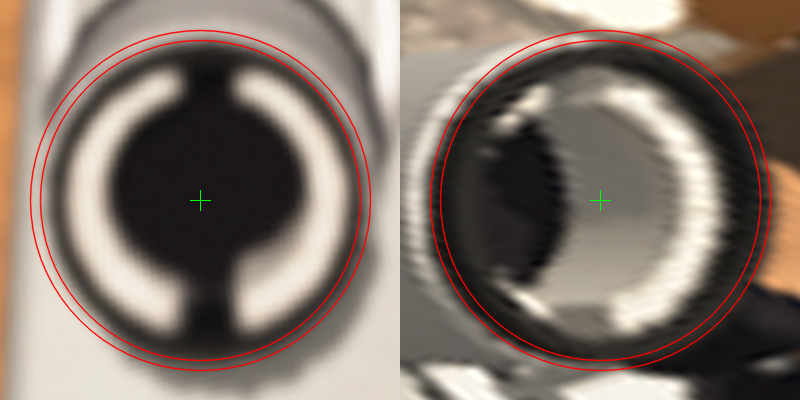

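View pics/r_lid.png

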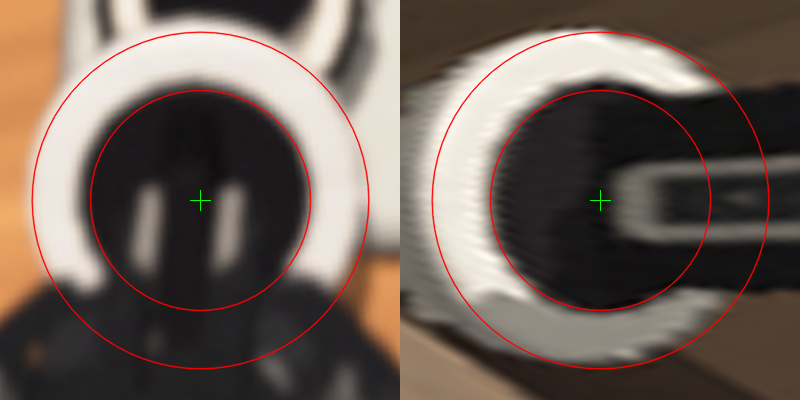

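```bash
cat >> h.py <<'E'
def pose(out,turn=0,dx=-.0028,dy=-.0028,off=.012):
    return NO+NZ*(out-off)+dx*NX+dy*NY, neckR(turn)
def nrep():
    s=st(); v=np.array(s['eef_pos'])-NO; p,r=getcmd(); c=p-NO; R=Ro.from_euler('xyz',s['orientation'])
    F=np.array(s['contact_force']);M=np.array(s['ft_torque'])
    print('t',round(s['clock'],2),'meas neck xyz mm',(np.array([v@NX,v@NY,v@NZ])*1000).round(1),'cmd',(np.array([c@NX,c@NY,c@NZ])*1000).round(1),'F neck',np.round([F@NX,F@NY,F@NZ],1),'Mz',np.round(M@NZ,2),'rot err deg',np.degrees((r.inv()*R).as_rotvec()).round(2),'q',np.round(s['qpos'],2),'w',round(s['gripper_width'],4))
E
python3 - <<'E'
from h import *
nrep()
plan(interp(*getcmd(),*pose(.056),7))
E
```

```text
t 7.35 meas neck xyz mm [ -1.3  -0.9 134.6] cmd [  0.   -0.  135.5] F neck [-1.2  0.5 -1.9] Mz 0.0 rot err deg [0.13 0.17 0.16] q [ 0.18 -0.14 -0.45  2.17  0.26  0.63  0.95] w 0.0151
[0.0002,-0.0002,0.008,0,0,0,0.0006,-0.0006,0.0208,0,0,0,0.0011,-0.0011,0.037,0,0,0,0.0017,-0.0017,0.0545,0,0,0,0.0022,-0.0022,0.0707,0,0,0,0.0026,-0.0025,0.0836,0,0,0,0.0028,-0.0028,0.0915,0,0,0,0.0028,-0.0028,0.0915,0,0,0]
```

{"op": "move_arm", "data": {"deltas": [0.0002,-0.0002,0.008,0,0,0,0.0006,-0.0006,0.0208,0,0,0,0.0011,-0.0011,0.037,0,0,0,0.0017,-0.0017,0.0545,0,0,0,0.0022,-0.0022,0.0707,0,0,0,0.0026,-0.0025,0.0836,0,0,0,0.0028,-0.0028,0.0915,0,0,0,0.0028,-0.0028,0.0915,0,0,0]}}

```text
clock: 8.35
eef_pos: [0.5211, 0.0328, 0.2277]
orientation: [3.141, 0.522, 2.977]
contact_force: [-0.3, -0.3, -1.4]
gripper_width: 0.0153
```

```bash
python3 - <<'E'
from h import *
nrep()
snap('side','side3.png'); snap('top','top3.png')
nrep()
ims=[]
o=NO
for n in ['top','side']:
    r=rect(n,n+'3.png',o,.036)[:,:,::-1].copy(); 
    cv2.circle(r,(200*16,200*16),int(.0505/.0003*16),(0,0,255),1,cv2.LINE_AA,4)
    cv2.line(r,(190,200),(210,200),(0,255,0));cv2.line(r,(200,190),(200,210),(0,255,0))
    ims.append(r)
cv2.imwrite('pics/r_lid3.png',np.hstack(ims))
a=[cv2.resize(np.load(f'/tmp/{n}3.png.npz')['p'][150:250,230:330],None,fx=4,fy=4,interpolation=cv2.INTER_CUBIC)[:,:,::-1] for n in ['top','side']]
cv2.imwrite('pics/z3.png',np.hstack(a))
E
```

```text
t 8.35 meas neck xyz mm [-3.3 -3.2 43.1] cmd [-2.8 -2.8 44. ] F neck [-0.9 -0.4 -1. ] Mz 0.0 rot err deg [0.04 0.11 0.07] q [ 0.2   0.05 -0.48  2.22  0.55  0.46  0.69] w 0.0153
t 8.45 meas neck xyz mm [-2.5 -2.8 44. ] cmd [-2.8 -2.8 44. ] F neck [-1.3  0.1 -1. ] Mz 0.04 rot err deg [ 0.02 -0.01  0.06] q [ 0.2   0.05 -0.48  2.22  0.55  0.46  0.69] w 0.0149
```

View pics/r_lid3.png

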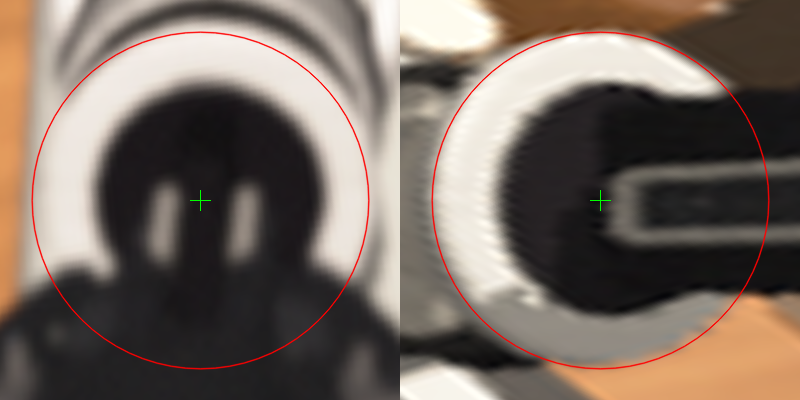

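View pics/z3.png

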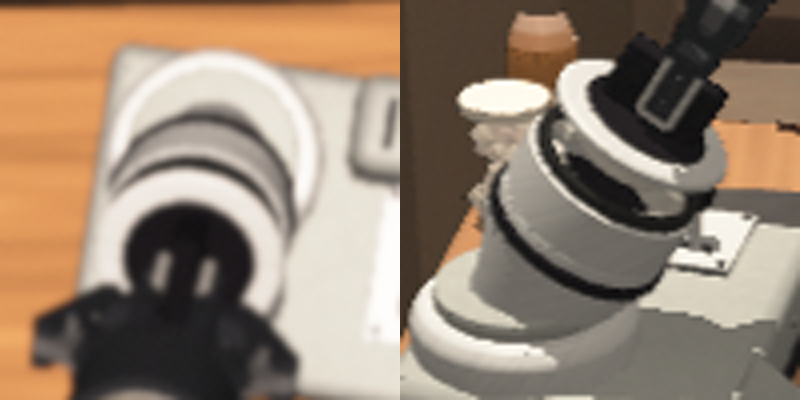

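Inner dark circle of the lid is centred about column 208 and row 197. The slots were at column 207, so the lid is aligned to about 1 mm. Inserting gently.

```bash
python3 - <<'E'
from h import *
plan(interp(*getcmd(),*pose(.036),8,False))
E
```

```text
[0,0,0.0025,0,0,0,0,0,0.005,0,0,0,0,0,0.0075,0,0,0,0,0,0.01,0,0,0,0,0,0.0125,0,0,0,0,0,0.015,0,0,0,0,0,0.0175,0,0,0,0,0,0.02,0,0,0]
```

{"op": "move_arm", "data": {"deltas": [0,0,0.0025,0,0,0,0,0,0.005,0,0,0,0,0,0.0075,0,0,0,0,0,0.01,0,0,0,0,0,0.0125,0,0,0,0,0,0.015,0,0,0,0,0,0.0175,0,0,0,0,0,0.02,0,0,0]}}

```text
clock: 9.45
eef_pos: [0.5312, 0.0315, 0.2113]
orientation: [3.141, 0.524, 2.978]
contact_force: [-0.2, 0.0, -2.4]
gripper_width: 0.0154
```

```bash
python3 - <<'E'
from h import *
nrep()
plan(interp(*getcmd(),*pose(.0275),8,False))
E
```

```text
t 9.45 meas neck xyz mm [-2.7 -2.8 23.8] cmd [-2.8 -2.8 24. ] F neck [-1.4  0.  -2. ] Mz -0.0 rot err deg [0.02 0.   0.04] q [ 0.18  0.09 -0.46  2.22  0.64  0.43  0.61] w 0.0154
[0,0,0.0011,0,0,0,0,0,0.0021,0,0,0,0,0,0.0032,0,0,0,0,0,0.0043,0,0,0,0,0,0.0053,0,0,0,0,0,0.0064,0,0,0,0,0,0.0075,0,0,0,0,0,0.0085,0,0,0]
```

{"op": "move_arm", "data": {"deltas": [0,0,0.0011,0,0,0,0,0,0.0021,0,0,0,0,0,0.0032,0,0,0,0,0,0.0043,0,0,0,0,0,0.0053,0,0,0,0,0,0.0064,0,0,0,0,0,0.0075,0,0,0,0,0,0.0085,0,0,0]}}

```text
clock: 10.45
eef_pos: [0.5353, 0.031, 0.2042]
orientation: [3.141, 0.524, 2.978]
contact_force: [-4.6, 1.3, 4.0]
gripper_width: 0.0149
```

```bash
python3 - <<'E'
from h import *
nrep()
E
```

```text
t 10.45 meas neck xyz mm [-2.7 -2.7 15.6] cmd [-2.8 -2.8 15.5] F neck [-2.1  0.6  5.8] Mz -0.02 rot err deg [ 0.02 -0.01  0.02] q [ 0.18  0.11 -0.45  2.22  0.68  0.42  0.57] w 0.0149
```

```bash
python3 - <<'E'
from h import *
plan(interp(*getcmd(),*pose(.0265),2,False)[:2])
E
```

```text
[0,0,0.0005,0,0,0,0,0,0.001,0,0,0,0,0,0.001,0,0,0,0,0,0.001,0,0,0,0,0,0.001,0,0,0,0,0,0.001,0,0,0,0,0,0.001,0,0,0,0,0,0.001,0,0,0]
```

{"op": "move_arm", "data": {"deltas": [0,0,0.0005,0,0,0,0,0,0.001,0,0,0,0,0,0.001,0,0,0,0,0,0.001,0,0,0,0,0,0.001,0,0,0,0,0,0.001,0,0,0,0,0,0.001,0,0,0,0,0,0.001,0,0,0]}}

```text
clock: 11.45
eef_pos: [0.5358, 0.0309, 0.2033]
orientation: [3.141, 0.524, 2.978]
contact_force: [-5.1, 1.4, 4.7]
gripper_width: 0.0151
```

```bash
python3 - <<'E'
from h import *
nrep()
E
```

```text
t 11.45 meas neck xyz mm [-2.7 -2.7 14.6] cmd [-2.8 -2.8 14.5] F neck [-2.2  0.5  6.7] Mz -0.02 rot err deg [ 0.02 -0.01  0.02] q [ 0.17  0.11 -0.45  2.22  0.68  0.41  0.57] w 0.0151
```

```bash
cat >> h.py <<'E'
def tpose(out,turn,C=(-.0012,-.0024),e=(.0016,.0004),off=.012):
    a=-np.radians(turn); c,s=np.cos(a),np.sin(a)
    x=C[0]-(c*e[0]-s*e[1]); y=C[1]-(s*e[0]+c*e[1])
    return pose(out,turn,x,y,off)
E
python3 - <<'E'
from h import *
plan([tpose(.0263,3*i) for i in range(1,8)])
E
```

```text
[0.0001,0.0001,0.0002,0,0,3.0,0.0001,0.0002,0.0002,0,0,6.0,0.0001,0.0003,0.0002,0,0,9.0,0.0001,0.0003,0.0002,0,0,12.0,0.0001,0.0004,0.0002,0,0,15.0,0.0001,0.0005,0.0002,0,0,18.0,0.0001,0.0006,0.0002,0,0,21.0,0.0001,0.0006,0.0002,0,0,21.0]
```

{"op": "move_arm", "data": {"deltas": [0.0001,0.0001,0.0002,0,0,3.0,0.0001,0.0002,0.0002,0,0,6.0,0.0001,0.0003,0.0002,0,0,9.0,0.0001,0.0003,0.0002,0,0,12.0,0.0001,0.0004,0.0002,0,0,15.0,0.0001,0.0005,0.0002,0,0,18.0,0.0001,0.0006,0.0002,0,0,21.0,0.0001,0.0006,0.0002,0,0,21.0]}}

```text
clock: 12.45
eef_pos: [0.5364, 0.0324, 0.2036]
orientation: [2.936, 0.487, 2.562]
contact_force: [-4.3, 2.3, 4.8]
gripper_width: 0.015
```

```bash
python3 - <<'E'
from h import *
nrep()
plan([tpose(.0263,21+3*i) for i in range(1,8)])
E
```

```text
t 12.45 meas neck xyz mm [-2.2 -1.1 14.6] cmd [-2.9 -2.2 14.3] F neck [-1.6  1.6  6.5] Mz 0.05 rot err deg [-0.1  -0.06 -0.03] q [ 0.13  0.11 -0.41  2.22  0.68  0.41  0.21] w 0.015
[0,0.0001,0,0,0,3.0,0,0.0002,0,0,0,6.0,0,0.0003,0,0,0,9.0,0,0.0004,0,0,0,12.0,0,0.0004,0,0,0,15.0,0,0.0005,0,0,0,18.0,0,0.0006,0,0,0,21.0,0,0.0006,0,0,0,21.0]
```

{"op": "move_arm", "data": {"deltas": [0,0.0001,0,0,0,3.0,0,0.0002,0,0,0,6.0,0,0.0003,0,0,0,9.0,0,0.0004,0,0,0,12.0,0,0.0004,0,0,0,15.0,0,0.0005,0,0,0,18.0,0,0.0006,0,0,0,21.0,0,0.0006,0,0,0,21.0]}}

```text
clock: 13.45
eef_pos: [0.537, 0.0332, 0.2039]
orientation: [2.77, 0.381, 2.175]
contact_force: [-3.4, 3.3, 4.5]
gripper_width: 0.0147
```

```bash
python3 - <<'E'
from h import *
nrep()
plan([tpose(.0263,42+3*i) for i in range(1,8)])
E
```

```text
t 13.45 meas neck xyz mm [-1.7 -0.2 14.7] cmd [-2.6 -1.6 14.3] F neck [-1.1  2.7  5.8] Mz 0.07 rot err deg [-0.16 -0.01 -0.06] q [ 0.09  0.11 -0.37  2.22  0.66  0.41 -0.15] w 0.0147
[0,0.0001,0,0,0,3.0,0.0001,0.0002,0,0,0,6.0,0.0001,0.0003,0,0,0,9.0,0.0001,0.0003,0,0,0,12.0,0.0001,0.0004,0,0,0,15.0,0.0001,0.0005,0,0,0,18.0,0.0001,0.0006,0,0,0,21.0,0.0001,0.0006,0,0,0,21.0]
```

{"op": "move_arm", "data": {"deltas": [0,0.0001,0,0,0,3.0,0.0001,0.0002,0,0,0,6.0,0.0001,0.0003,0,0,0,9.0,0.0001,0.0003,0,0,0,12.0,0.0001,0.0004,0,0,0,15.0,0.0001,0.0005,0,0,0,18.0,0.0001,0.0006,0,0,0,21.0,0.0001,0.0006,0,0,0,21.0]}}

```text
clock: 14.45
eef_pos: [0.5373, 0.0329, 0.204]
orientation: [2.664, 0.229, 1.824]
contact_force: [-3.5, 2.4, 4.6]
gripper_width: 0.0153
```

```bash
python3 - <<'E'
from h import *
nrep()
plan([tpose(.0263,63+a) for a in (3,6,9,12,15,17,18)])
E
```

```text
t 14.45 meas neck xyz mm [-1.3 -0.4 14.6] cmd [-2.3 -1.1 14.3] F neck [-1.   1.8  5.9] Mz 0.03 rot err deg [-0.11  0.   -0.03] q [ 0.05  0.11 -0.33  2.23  0.65  0.4  -0.51] w 0.0153
[0,0.0001,0,0,0,3.0,0,0.0002,0,0,0,6.0,0,0.0003,0,0,0,9.0,0,0.0004,0,0,0,12.0,0,0.0004,0,0,0,15.0,0,0.0005,0,0,0,17.0,0,0.0005,0,0,0,18.0,0,0.0005,0,0,0,18.0]
```

{"op": "move_arm", "data": {"deltas": [0,0.0001,0,0,0,3.0,0,0.0002,0,0,0,6.0,0,0.0003,0,0,0,9.0,0,0.0004,0,0,0,12.0,0,0.0004,0,0,0,15.0,0,0.0005,0,0,0,17.0,0,0.0005,0,0,0,18.0,0,0.0005,0,0,0,18.0]}}

```text
clock: 15.45
eef_pos: [0.5373, 0.0327, 0.2039]
orientation: [2.622, 0.079, 1.545]
contact_force: [-3.5, 1.7, 5.0]
gripper_width: 0.015
```

```bash
python3 - <<'E'
from h import *
nrep(); snap('side','side4.png');snap('top','top4.png')
ims=[]
for n in ['top','side']:
    r=rect(n,n+'4.png',NO,.006)[:,:,::-1].copy(); 
    cv2.circle(r,(207*16,198*16),int(.0505/.0003*16),(0,0,255),1,cv2.LINE_AA,4)
    ims.append(r)
cv2.imwrite('pics/r_lid4.png',np.hstack(ims))
E
```

```text
t 15.45 meas neck xyz mm [-1.3 -0.7 14.5] cmd [-1.9 -0.9 14.3] F neck [-0.7  1.1  6.2] Mz 0.22 rot err deg [-0.06 -0.01 -0.07] q [ 0.02  0.1  -0.29  2.23  0.64  0.4  -0.81] w 0.015
```

View pics/r_lid4.png

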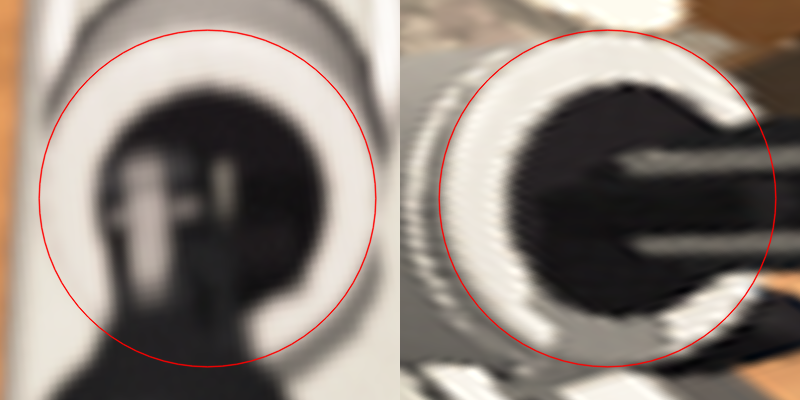

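```bash
python3 - <<'E'
from h import *
plan([tpose(.0263+.0006*i,81) for i in range(1,9)])
E
```

```text
[0,0,-0.0006,0,0,0,0,0,-0.0012,0,0,0,0,0,-0.0018,0,0,0,0,0,-0.0024,0,0,0,0,0,-0.003,0,0,0,0,0,-0.0036,0,0,0,0,0,-0.0042,0,0,0,0,0,-0.0048,0,0,0]
```

{"op": "move_arm", "data": {"deltas": [0,0,-0.0006,0,0,0,0,0,-0.0012,0,0,0,0,0,-0.0018,0,0,0,0,0,-0.0024,0,0,0,0,0,-0.003,0,0,0,0,0,-0.0036,0,0,0,0,0,-0.0042,0,0,0,0,0,-0.0048,0,0,0]}}

```text
clock: 16.55
eef_pos: [0.5347, 0.0329, 0.2076]
orientation: [2.623, 0.078, 1.544]
contact_force: [5.2, 1.2, -4.7]
gripper_width: 0.0149
```

```bash
python3 - <<'E'
from h import *
nrep()
E
```

```text
t 16.55 meas neck xyz mm [-1.7 -0.9 19. ] cmd [-1.9 -0.9 19.1] F neck [ 1.9  2.  -6.6] Mz 0.07 rot err deg [-0.01 -0.01  0.04] q [ 0.02  0.09 -0.3   2.23  0.63  0.41 -0.8 ] w 0.0149
```

```bash
python3 - <<'E'
from h import *
plan([tpose(.0306,80),tpose(.0306,78),tpose(.0306,76),tpose(.0306,76)])
E
```

```text
[0,0,0.0005,0,0,-1.0,0,-0.0001,0.0005,0,0,-3.0,0,-0.0001,0.0005,0,0,-5.0,0,-0.0001,0.0005,0,0,-5.0,0,-0.0001,0.0005,0,0,-5.0,0,-0.0001,0.0005,0,0,-5.0,0,-0.0001,0.0005,0,0,-5.0,0,-0.0001,0.0005,0,0,-5.0]
```

{"op": "move_arm", "data": {"deltas": [0,0,0.0005,0,0,-1.0,0,-0.0001,0.0005,0,0,-3.0,0,-0.0001,0.0005,0,0,-5.0,0,-0.0001,0.0005,0,0,-5.0,0,-0.0001,0.0005,0,0,-5.0,0,-0.0001,0.0005,0,0,-5.0,0,-0.0001,0.0005,0,0,-5.0,0,-0.0001,0.0005,0,0,-5.0]}}

```text
clock: 17.55
eef_pos: [0.5348, 0.0329, 0.2072]
orientation: [2.631, 0.121, 1.62]
contact_force: [-2.0, 3.5, 2.1]
gripper_width: 0.0151
```

```bash
python3 - <<'E'
from h import *
nrep()
plan([tpose(.0306,79),tpose(.0306,80),tpose(.0306,80)])
E
```

```text
t 17.55 meas neck xyz mm [-1.9 -0.8 18.6] cmd [-2.  -0.9 18.6] F neck [-1.2  3.1  3.1] Mz -0.96 rot err deg [-0.   -0.01  0.05] q [ 0.03  0.1  -0.3   2.23  0.63  0.41 -0.71] w 0.0151
[0,0.0001,0,0,0,3.0,0,0.0001,0,0,0,4.0,0,0.0001,0,0,0,4.0,0,0.0001,0,0,0,4.0,0,0.0001,0,0,0,4.0,0,0.0001,0,0,0,4.0,0,0.0001,0,0,0,4.0,0,0.0001,0,0,0,4.0]
```

Turning back is resisted with about 1 N·m, so the lid is locked in its pockets. I'll return to 80° and then release.

{"op": "move_arm", "data": {"deltas": [0,0.0001,0,0,0,3.0,0,0.0001,0,0,0,4.0,0,0.0001,0,0,0,4.0,0,0.0001,0,0,0,4.0,0,0.0001,0,0,0,4.0,0,0.0001,0,0,0,4.0,0,0.0001,0,0,0,4.0,0,0.0001,0,0,0,4.0]}}

```text
clock: 18.55
eef_pos: [0.5351, 0.0329, 0.2075]
orientation: [2.624, 0.087, 1.559]
contact_force: [0.7, 2.1, 2.7]
gripper_width: 0.0147
```

```bash
python3 - <<'E'
from h import *
nrep()
p,r=getcmd()
plan([(p,r)]*8)
E
```

```text
t 18.55 meas neck xyz mm [-1.5 -0.9 18.7] cmd [-1.9 -0.9 18.6] F neck [1.7 2.2 2.2] Mz 0.18 rot err deg [-0.03 -0.02  0.04] q [ 0.02  0.09 -0.3   2.23  0.63  0.41 -0.78] w 0.0147
[0,0,0,0,0,0,0,0,0,0,0,0,0,0,0,0,0,0,0,0,0,0,0,0,0,0,0,0,0,0,0,0,0,0,0,0,0,0,0,0,0,0,0,0,0,0,0,0]
```

{"op": "move_arm", "data": {"deltas": [0,0,0,0,0,0,0,0,0,0,0,0,0,0,0,0,0,0,0,0,0,0,0,0,0,0,-0.005,0,0,0,0,0,-0.02,0,0,0,0,0,-0.045,0,0,0,0,0,-0.07,0,0,0], "jaw": 110}}

```text
clock: 19.55
eef_pos: [0.4997, 0.0387, 0.2685]
orientation: [2.625, 0.087, 1.559]
contact_force: [0.2, -0.6, -0.1]
gripper_width: 0.0486
```

```bash
python3 - <<'E'
from h import *
p,r=getcmd(); setcmd(p+r.apply([0,0,-.07]),r)
nrep(); rep()
snap('side','side5.png');snap('top','top5.png')
p=np.load('/tmp/top5.png.npz')['p']
np.set_printoptions(suppress=True,precision=4)
ims=[]
for n in ['top','side']:
    z=np.load(f'/tmp/{n}5.png.npz'); d=z['d']; W=cloud(n,d); hsv=cv2.cvtColor(z['p'],cv2.COLOR_RGB2HSV)
    C=NO+NZ*.011+(-.002)*NY
    v=W-C; rad=np.hypot(v@NX,v@NY); hh=v@NZ+.011
    m=(rad>.036)&(rad<.048)&(abs(hh-.011)<.015)&(hsv[...,2]>120)&(hsv[...,1]<60); print(n,m.sum(),'disc top h',np.median(hh[m]),hh[m].mean())
    ims.append(rect(n,n+'5.png',NO,.011)[:,:,::-1])
cv2.imwrite('pics/r5.png',np.hstack(ims))
# hop: knob look
for q in ['lever_knob']:
    for n in ['side','top']:
        for x in optics.look_for(q,n)[:2]: print(n,q,round(x['conf'],2),c2w(n,x['at']).round(4))
E
```

```text
t 19.55 meas neck xyz mm [-2.  -0.8 89.5] cmd [-1.9 -0.9 88.6] F neck [ 0.2 -0.6 -0.2] Mz -0.0 rot err deg [ 0.02 -0.01  0.03] q [ 0.05 -0.05 -0.33  2.21  0.4   0.54 -0.57] w 0.0486
t 19.55 p [0.4997 0.0387 0.2685] rpy [150.39   4.96  89.33] q [ 0.049 -0.053 -0.33   2.207  0.397  0.542 -0.569] F [ 0.2 -0.6 -0.1] M [ 0.06  0.46 -0.01] w 0.0486
cmd [0.5002 0.0385 0.2678] [150.37   4.96  89.36]
top 498 disc top h 0.011755273730064963 0.011670942037326127
side 354 disc top h 0.011532788924616316 0.010806899151092753
side lever_knob 0.5 [ 0.5103 -0.0949  0.1359]
top lever_knob 0.48 [ 0.5104 -0.1001  0.1419]
top lever_knob 0.47 [ 0.5589 -0.0582  0.0842]
```

View pics/r5.png

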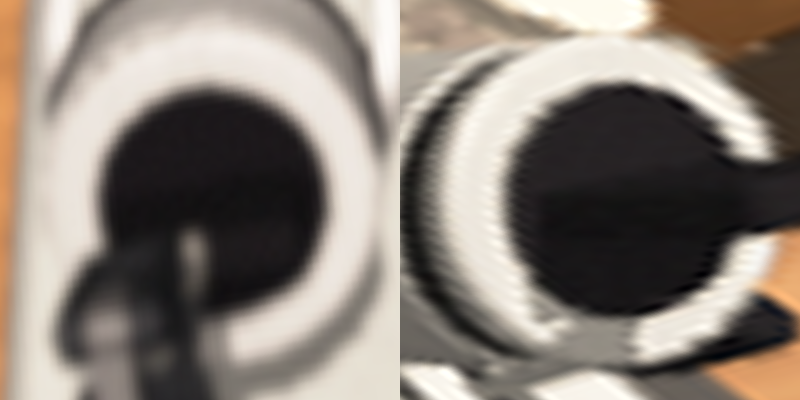

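View pics/side5.png

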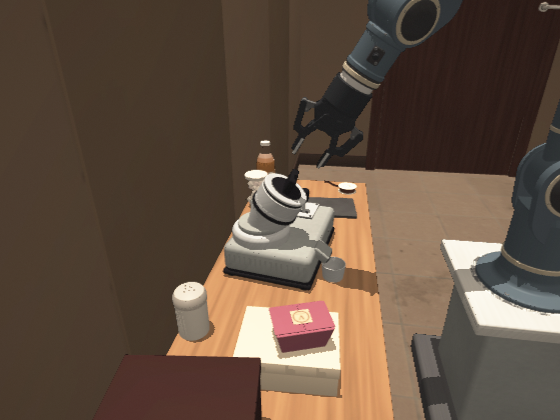

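The lid's disc top reads 11.6 mm above the rim, where about 11 is expected when locked, so it's in the pockets. Now the lever.

```bash
python3 - <<'E'
from h import *
p0,r0=getcmd()
KN=np.array([.512,-.097,0]); R=down(np.degrees(YM)+180)
w=interp(p0,r0,KN+[0,0,.255],R,11,False); w+=interp(*w[-1],KN+[0,0,.16],R,5,False)
plan(w)
E
```

```text
[-0.0122,-0.0001,0.0025,1.9,2.3,-7.1,-0.0243,-0.0001,0.0051,3.8,4.5,-14.2,-0.0365,-0.0002,0.0076,5.7,6.8,-21.3,-0.0486,-0.0002,0.0101,7.6,9.1,-28.4,-0.0608,-0.0003,0.0127,9.5,11.3,-35.5,-0.073,-0.0003,0.0152,11.4,13.6,-42.6,-0.0851,-0.0004,0.0177,13.3,15.9,-49.7,-0.0973,-0.0004,0.0203,15.2,18.1,-56.8]
[-0.0071,-0.0102,0.0006,1.9,2.3,-7.1,-0.0142,-0.0203,0.0013,3.8,4.6,-14.2,-0.0213,-0.0305,0.0019,5.7,6.8,-21.3,-0.0194,-0.0328,0.0207,5.7,6.8,-21.3,-0.0176,-0.035,0.0395,5.7,6.8,-21.3,-0.0157,-0.0373,0.0583,5.7,6.8,-21.3,-0.0139,-0.0395,0.077,5.7,6.8,-21.3,-0.012,-0.0418,0.0958,5.7,6.8,-21.3]
```

{"op": "move_arm", "data": {"deltas": [-0.0122,-0.0001,0.0025,1.9,2.3,-7.1,-0.0243,-0.0001,0.0051,3.8,4.5,-14.2,-0.0365,-0.0002,0.0076,5.7,6.8,-21.3,-0.0486,-0.0002,0.0101,7.6,9.1,-28.4,-0.0608,-0.0003,0.0127,9.5,11.3,-35.5,-0.073,-0.0003,0.0152,11.4,13.6,-42.6,-0.0851,-0.0004,0.0177,13.3,15.9,-49.7,-0.0973,-0.0004,0.0203,15.2,18.1,-56.8]}}

```text
clock: 20.75
eef_pos: [0.5086, -0.0611, 0.2569]
orientation: [3.025, 0.095, 2.604]
contact_force: [0.3, -0.1, 0.1]
gripper_width: 0.0486
```

```bash
python3 - <<'E'
from h import *
rep()
E
```

```text
t 20.75 p [ 0.5086 -0.0611  0.2569] rpy [173.32   5.43 149.21] q [ 0.168  0.119 -0.102  1.964 -0.061  0.923  1.14 ] F [ 0.3 -0.1  0.1] M [-0.08  0.14  0.01] w 0.0486
cmd [ 0.512 -0.097  0.16 ] [-1.8000e+02  2.0000e-02  1.7074e+02]
```

{"op": "move_arm", "data": {"deltas": [-0.0071,-0.0102,0.0006,1.9,2.3,-7.1,-0.0142,-0.0203,0.0013,3.8,4.6,-14.2,-0.0213,-0.0305,0.0019,5.7,6.8,-21.3,-0.0194,-0.0328,0.0207,5.7,6.8,-21.3,-0.0176,-0.035,0.0395,5.7,6.8,-21.3,-0.0157,-0.0373,0.0583,5.7,6.8,-21.3,-0.0139,-0.0395,0.077,5.7,6.8,-21.3,-0.012,-0.0418,0.0958,5.7,6.8,-21.3]}}

```text
clock: 21.75
eef_pos: [0.5115, -0.0973, 0.1579]
orientation: [-3.141, -0.002, 2.979]
contact_force: [0.6, 0.2, -0.1]
gripper_width: 0.0484
```

```bash
python3 - <<'E'
from h import *
rep()
snap('side','side6.png');snap('top','top6.png'); rep()
a=[cv2.resize(np.load(f'/tmp/{n}6.png.npz')['p'][b[2]:b[3],b[0]:b[1]],(400,400),interpolation=cv2.INTER_CUBIC)[:,:,::-1] for n,b in [('top',(290,390,165,265)),('side',(270,350,150,230))]]
cv2.imwrite('pics/z6.png',np.hstack(a))
E
```

```text
t 21.75 p [ 0.5115 -0.0973  0.1579] rpy [-1.7996e+02 -1.1000e-01  1.7068e+02] q [ 0.196  0.305 -0.109  1.971  0.044  0.87   1.473] F [ 0.6  0.2 -0.1] M [ 0.01 -0.05  0.01] w 0.0484
cmd [ 0.512 -0.097  0.16 ] [-1.8000e+02  2.0000e-02  1.7074e+02]
t 21.85 p [ 0.51   -0.0971  0.1568] rpy [-179.96   -0.37  170.68] q [ 0.196  0.307 -0.109  1.972  0.043  0.871  1.473] F [-1.7  0.1 -0.2] M [0.02 0.04 0.09] w 0.0487
cmd [ 0.512 -0.097  0.16 ] [-1.8000e+02  2.0000e-02  1.7074e+02]
```

View pics/z6.png

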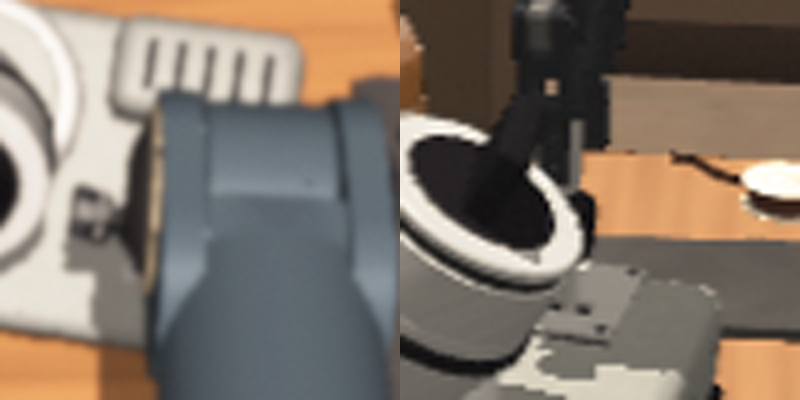

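The left finger shows at (95,215) in the top crop and hangs beside the lid in the side crop, with the knob's edge below it. It's clear, so I'll descend and grip.

{"op": "move_arm", "data": {"deltas": [0,0,0.007,0,0,0,0,0,0.014,0,0,0,0,0,0.021,0,0,0,0,0,0.028,0,0,0,0,0,0.034,0,0,0,0,0,0.039,0,0,0,0,0,0.039,0,0,0,0,0,0.039,0,0,0]}}

```text
clock: 22.85
eef_pos: [0.5122, -0.0971, 0.1212]
orientation: [-3.142, 0.001, 2.979]
contact_force: [-0.4, -0.7, -0.8]
gripper_width: 0.0485
```

```bash
python3 - <<'E'
from h import *
p,r=getcmd(); setcmd(p+r.apply([0,0,.039]),r); rep()
E
```

```text
t 22.85 p [ 0.5122 -0.0971  0.1212] rpy [-1.8000e+02  4.0000e-02  1.7069e+02] q [ 0.193  0.354 -0.107  2.004  0.052  0.786  1.464] F [-0.4 -0.7 -0.8] M [-0.05 -0.01 -0.  ] w 0.0485
cmd [ 0.512 -0.097  0.121] [-1.8000e+02  2.0000e-02  1.7074e+02]
```

{"op": "move_arm", "data": {"deltas": [0,0,0,0,0,0,0,0,0,0,0,0,0,0,0,0,0,0,0,0,0,0,0,0,0,0,0,0,0,0,0,0,0,0,0,0,0,0,0,0,0,0,0,0,0,0,0,0], "jaw": 255}}

```text
clock: 23.85
eef_pos: [0.5125, -0.0972, 0.1216]
orientation: [-3.141, 0.002, 2.979]
contact_force: [-1.1, -0.8, 5.5]
gripper_width: 0.0227
```

```bash
python3 - <<'E'
from h import *
rep(); s=st(); F=np.array(s['contact_force']); print('F mill',F@Xm,F@Ym)
R=getcmd()[1]; print('tool x,y in mill', [ (R.apply(v)@Xm, R.apply(v)@Ym) for v in np.eye(3)[:2]])
E
```

```text
t 23.85 p [ 0.5125 -0.0972  0.1216] rpy [-1.7999e+02  9.0000e-02  1.7069e+02] q [ 0.193  0.354 -0.106  2.003  0.052  0.786  1.464] F [-1.1 -0.8  5.5] M [-0.18  0.17  0.1 ] w 0.0227
cmd [ 0.512 -0.097  0.121] [-1.8000e+02  2.0000e-02  1.7074e+02]
F mill -0.9293513520482856 -0.9781250053821644
tool x,y in mill [(np.float64(-0.9999997340730734), np.float64(-0.0006278363315821762)), (np.float64(-0.0006278170569159522), np.float64(0.9999998015676783))]
```

{"op": "move_arm", "data": {"deltas": [-0.003,0,0,0,0,0,-0.006,0,0,0,0,0,-0.009,0,0,0,0,0,-0.012,0,0,0,0,0,-0.015,0,0,0,0,0,-0.018,0,0,0,0,0,-0.021,0,0,0,0,0,-0.024,0,0,0,0,0]}}

```text
clock: 24.85
eef_pos: [0.5347, -0.1009, 0.1213]
orientation: [-3.141, -0.002, 2.979]
contact_force: [-6.1, 0.5, 10.5]
gripper_width: 0.0226
```

```bash
cat >> h.py <<'E'
def mv(d):
    p,r=getcmd(); setcmd(p+r.apply(d),r)
def lrep():
    s=st(); F=np.array(s['contact_force']); p,r=getcmd(); e=np.array(s['eef_pos'])
    print('t',round(s['clock'],2),'F fwd,left,up',np.round([F@Xm,F@Ym,F[2]],1),'M',np.round(s['ft_torque'],2),'meas-cmd fwd,left mm',np.round([(e-p)@Xm*1e3,(e-p)@Ym*1e3,(e-p)[2]*1e3],1),'fwd/left from start',np.round([(e-[.512,-.097,.121])@Xm*1e3,(e-[.512,-.097,.121])@Ym*1e3],1),'w',s['gripper_width'].round(4),'q',np.round(s['qpos'],2))
E
python3 - <<'E'
from h import *
mv([-.024,0,0]); lrep()
E
```

```text
Traceback (most recent call last):
  File "h.py", line 90, in lrep
    print('t',round(s['clock'],2),'F fwd,left,up',np.round([F@Xm,F@Ym,F[2]],1),'M',np.round(s['ft_torque'],2),'meas-cmd fwd,left mm',np.round([(e-p)@Xm*1e3,(e-p)@Ym*1e3,(e-p)[2]*1e3],1),'fwd/left from start',np.round([(e-[.512,-.097,.121])@Xm*1e3,(e-[.512,-.097,.121])@Ym*1e3],1),'w',s['gripper_width'].round(4),'q',np.round(s['qpos'],2))
                                                                                                                                                                                                                                                                                            ^^^^^^^^^^^^^^^^^^^^^^^^
AttributeError: 'float' object has no attribute 'round'
```

```bash
sed -i "s/s\['gripper_width'\].round(4)/round(s['gripper_width'],4)/" h.py; python3 - <<'E'
from h import *
lrep(); snap('side','side7.png')
a=cv2.resize(np.load('/tmp/side7.png.npz')['p'][140:240,250:360],None,fx=5,fy=5,interpolation=cv2.INTER_CUBIC)[:,:,::-1]
cv2.imwrite('pics/z7.png',a)
E
```

```text
t 24.85 F fwd,left,up [-6.1 -0.5 10.5] M [ 0.13  1.35 -0.  ] meas-cmd fwd,left mm [-1.  -0.2  0.2] fwd/left from start [23.  -0.2] w 0.0226 q [ 0.19  0.39 -0.1   1.95  0.05  0.81  1.47]
```

View pics/z7.png

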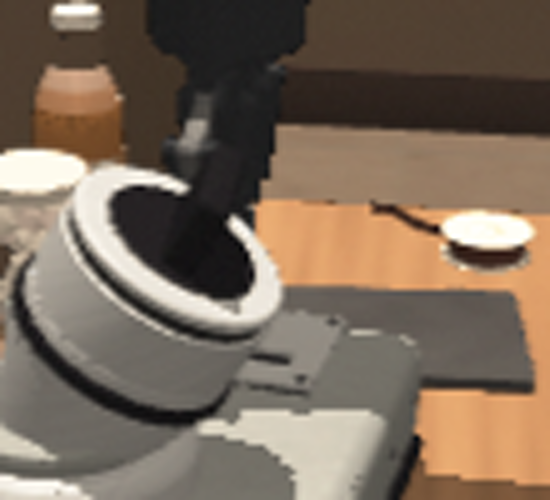

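The near leg of the slot, at (270,357), is now empty, so the lever has gone forward and is touching the far wall of the cross slot. I'll back off 2 mm and go right.

{"op": "move_arm", "data": {"deltas": [0.002,0,0,0,0,0,0.002,-0.004,0,0,0,0,0.002,-0.008,0,0,0,0,0.002,-0.012,0,0,0,0,0.002,-0.016,0,0,0,0,0.002,-0.02,0,0,0,0,0.002,-0.024,0,0,0,0,0.002,-0.026,0,0,0,0]}}

```text
clock: 25.9
eef_pos: [0.5298, -0.1263, 0.1215]
orientation: [3.141, 0.001, 2.979]
contact_force: [-1.0, 0.3, 5.6]
gripper_width: 0.0223
```

```bash
python3 - <<'E'
from h import *
mv([.002,-.026,0]); lrep()
E
```

```text
t 25.9 F fwd,left,up [-1.   0.1  5.6] M [0.19 0.18 0.  ] meas-cmd fwd,left mm [ 0.3 -0.1  0.4] fwd/left from start [ 22.3 -26.1] w 0.0223 q [ 0.23  0.39 -0.1   1.95  0.05  0.81  1.52]
```

{"op": "move_arm", "data": {"deltas": [-0.003,0,0,0,0,0,-0.006,0,0,0,0,0,-0.009,0,0,0,0,0,-0.012,0,0,0,0,0,-0.015,0,0,0,0,0,-0.018,0,0,0,0,0,-0.021,0,0,0,0,0,-0.024,0,0,0,0,0]}}

```text
clock: 26.9
eef_pos: [0.5529, -0.1303, 0.1212]
orientation: [-3.141, -0.001, 2.979]
contact_force: [-3.3, 1.1, 4.1]
gripper_width: 0.0224
```

```bash
python3 - <<'E'
from h import *
mv([-.024,0,0]); lrep()
E
```

```text
t 26.9 F fwd,left,up [-3.4  0.6  4.1] M [0.12 0.84 0.05] meas-cmd fwd,left mm [-0.3 -0.3  0.1] fwd/left from start [ 45.7 -26.3] w 0.0224 q [ 0.23  0.42 -0.09  1.9   0.05  0.83  1.52]
```

Free movement to 46 mm. Next I'll push on to feel the end of the slot.

{"op": "move_arm", "data": {"deltas": [-0.001,0,0,0,0,0,-0.002,0,0,0,0,0,-0.003,0,0,0,0,0,-0.004,0,0,0,0,0,-0.004,0,0,0,0,0,-0.004,0,0,0,0,0,-0.004,0,0,0,0,0,-0.004,0,0,0,0,0]}}

```text
clock: 27.9
eef_pos: [0.5535, -0.1304, 0.1206]
orientation: [-3.141, -0.008, 2.979]
contact_force: [-8.0, 1.5, 9.1]
gripper_width: 0.0223
```

```bash
python3 - <<'E'
from h import *
mv([-.004,0,0]); lrep()
E
```

```text
t 27.9 F fwd,left,up [-8.2  0.2  9.1] M [ 0.3   1.82 -0.  ] meas-cmd fwd,left mm [-3.6 -0.3 -0.5] fwd/left from start [ 46.4 -26.3] w 0.0223 q [ 0.23  0.42 -0.09  1.89  0.05  0.84  1.52]
```

{"op": "move_arm", "data": {"deltas": [0.0015,0,0,0,0,0,0.003,0,0,0,0,0,0.003,0,0,0,0,0,0.003,0,0,0,0,0,0.003,0,0,0,0,0,0.003,0,0,0,0,0,0.003,0,0,0,0,0,0.003,0,0,0,0,0]}}

```text
clock: 28.9
eef_pos: [0.5529, -0.1303, 0.121]
orientation: [-3.141, -0.002, 2.979]
contact_force: [-3.0, -0.3, 6.2]
gripper_width: 0.0223
```

```bash
python3 - <<'E'
from h import *
mv([.003,0,0]); lrep()
E
```

```text
t 28.9 F fwd,left,up [-2.9 -0.8  6.2] M [0.09 0.73 0.03] meas-cmd fwd,left mm [-1.2 -0.3  0. ] fwd/left from start [ 45.8 -26.3] w 0.0223 q [ 0.23  0.42 -0.09  1.9   0.05  0.83  1.52]
```

{"op": "move_arm", "data": {"deltas": [0,0,0,0,0,0,0,0,0,0,0,0,0,0,0,0,0,0,0,0,0,0,0,0,0,0,-0.01,0,0,0,0,0,-0.035,0,0,0,0,0,-0.07,0,0,0,0,0,-0.11,0,0,0], "jaw": 120}}

```text
clock: 29.9
eef_pos: [0.5539, -0.1303, 0.2325]
orientation: [-3.142, 0.0, 2.979]
contact_force: [1.3, 0.2, 0.7]
gripper_width: 0.0452
```

```bash
python3 - <<'E'
from h import *
mv([0,0,-.11]); rep()
p,r=getcmd(); plan(interp(p,r,np.array([.44,-.30,.30]),r,8))
E
```

```text
t 29.9 p [ 0.5539 -0.1303  0.2325] rpy [-1.8000e+02  1.0000e-02  1.7069e+02] q [ 0.235  0.298 -0.097  1.786  0.033  1.059  1.534] F [1.3 0.2 0.7] M [-0.   -0.06 -0.04] w 0.0452
cmd [ 0.5541 -0.1302  0.231 ] [-1.8000e+02  2.0000e-02  1.7074e+02]
[0.0062,-0.0135,-0.005,0,0,0,0.016,-0.0349,-0.013,0,0,0,0.0286,-0.0623,-0.0231,0,0,0,0.0426,-0.093,-0.0345,0,0,0,0.0567,-0.1236,-0.0459,0,0,0,0.0693,-0.151,-0.056,0,0,0,0.0791,-0.1724,-0.064,0,0,0,0.0853,-0.1859,-0.069,0,0,0]
```

{"op": "move_arm", "data": {"deltas": [0.0062,-0.0135,-0.005,0,0,0,0.016,-0.0349,-0.013,0,0,0,0.0286,-0.0623,-0.0231,0,0,0,0.0426,-0.093,-0.0345,0,0,0,0.0567,-0.1236,-0.0459,0,0,0,0.0693,-0.151,-0.056,0,0,0,0.0791,-0.1724,-0.064,0,0,0,0.0853,-0.1859,-0.069,0,0,0]}}

```text
clock: 30.9
eef_pos: [0.4384, -0.3012, 0.3]
orientation: [-3.141, -0.0, 2.977]
contact_force: [-0.1, 0.5, 0.1]
gripper_width: 0.0451
```

```bash
python3 - <<'E'
from h import *
snap('side','side8.png');snap('top','top8.png')
z=np.load('/tmp/top8.png.npz'); W=cloud('top',z['d'])
m=(abs(W[...,0]-.55)<.05)&(abs(W[...,1]+.11)<.06)&(W[...,2]>.132)&(W[...,2]<.17)
P=W[m]; c=np.median(P,axis=0); 
z0=np.load('/tmp/top0.png.npz'); W0=cloud('top',z0['d']); m0=(abs(W0[...,0]-.513)<.04)&(abs(W0[...,1]+.097)<.04)&(W0[...,2]>.132)&(W0[...,2]<.17)
c0=np.median(W0[m0],axis=0); print(m.sum(),c,m0.sum(),c0,'moved fwd,right',(c-c0)@Xm,-(c-c0)@Ym)
p=z['p']; a=cv2.resize(p[150:280,240:440],None,fx=4,fy=4,interpolation=cv2.INTER_CUBIC)[:,:,::-1]
cv2.imwrite('pics/c8.png',a)
for n in ['top','side']:
    zz=np.load(f'/tmp/{n}8.png.npz'); d=zz['d']; W=cloud(n,d); hsv=cv2.cvtColor(zz['p'],cv2.COLOR_RGB2HSV)
    v=W-(NO-.002*NY); rad=np.hypot(v@NX,v@NY); hh=v@NZ
    mm=(rad>.036)&(rad<.048)&(abs(hh-.011)<.015)&(hsv[...,2]>120)&(hsv[...,1]<60); print(n,'disc top h',np.median(hh[mm]))
E
```

```text
97 [ 0.55285422 -0.1289511   0.14551099] 97 [ 0.51265913 -0.09676406  0.14545405] moved fwd,right 0.04486830167265915 0.025268284631157656
top disc top h 0.011701588308345718
side disc top h 0.01162145196240951
```

View pics/c8.png

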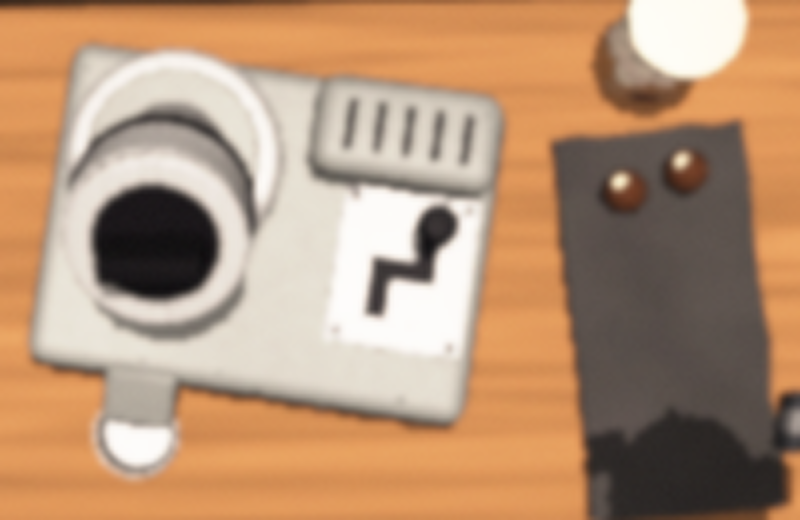

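View pics/side8.png

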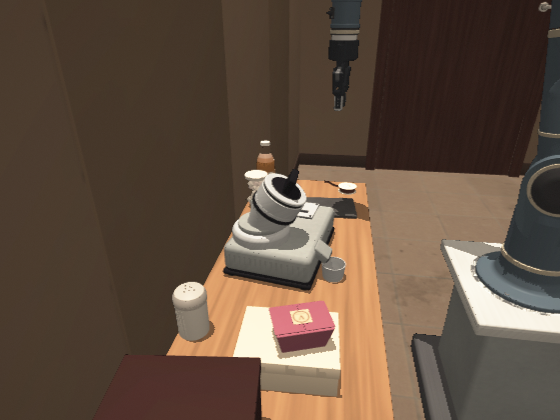

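```bash
python3 - <<'E'
from h import *
c0=np.array([.5126,-.0968])
K,R,t=cal('top')
def rm(f,h=.085,half=.07,res=.00035):
    p=np.load(f'/tmp/{f}.npz')['p']; N=400; ax=(np.arange(N)-N/2)*res
    A,B=np.meshgrid(ax,ax,indexing='ij'); o=np.array([.5326,-.1128,h])
    X=o+(-A)[...,None]*Xm+(-B)[...,None]*Ym
    q=proj('top',X.reshape(-1,3)).reshape(N,N,2).astype(np.float32)
    return cv2.remap(p,q[...,0],q[...,1],cv2.INTER_CUBIC),o,res
ims=[]
for f in ['top0.png','top8.png']:
    im,o,res=rm(f); ims.append(im[:,:,::-1])
    g=im.mean(2)
    for knob in ([.5126,-.0968],[.5529,-.1290]):
        v=np.array([*knob,.085])-o; print(f,'knob px row',200-v@Xm/res,'col',200-v@Ym/res)
cv2.imwrite('pics/gate.png',np.hstack(ims))
g0=ims[0].mean(2); g8=ims[1].mean(2)
np.set_printoptions(linewidth=220)
# left leg: find dark columns in lower part of im8; right leg in upper part of im0
bl=g8[200:330]<120; 
cols=np.where((g8[230:270,120:200].mean(0))<110)[0]+120; print('left leg cols',cols.min(),cols.max())
lc=int(cols.mean()); col=g8[150:340,lc-3:lc+4].mean(1); print('left leg dark rows',np.where(col<120)[0][[0,-1]]+150)
cols=np.where((g0[120:150,190:300].mean(0))<110)[0]+190; print('right leg cols',cols.min(),cols.max())
rc=int(cols.mean()); col=g0[40:240,rc-3:rc+4].mean(1); print('right leg dark rows',np.where(col<120)[0][[0,-1]]+40)
E
```

```text
top0.png knob px row 263.77935847368553 col 164.12109988445232
top0.png knob px row 135.28242015733537 col 236.30430010683443
top8.png knob px row 263.77935847368553 col 164.12109988445232
top8.png knob px row 135.28242015733537 col 236.30430010683443
left leg cols 161 182
left leg dark rows [198 290]
right leg cols 240 250
right leg dark rows [ 58 222]
```

View pics/gate.png

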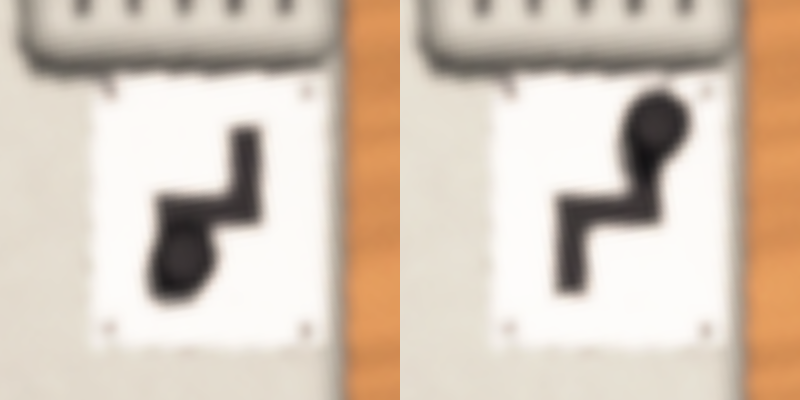

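The lid is locked, with its disc top 11.6 mm out in both views. The knob is in the far right leg, about 45 mm forward and 25 mm right of where it started. Since the gate has play, I'll push it from behind with closed fingers to make sure it's at the end.

```bash
python3 - <<'E'
from h import *
p,r=getcmd(); K=np.array([.5529,-.130,0]); B=K-.036*Xm
w=interp(p,r,B+[0,0,.20],r,7,True); w.append(w[-1]); plan(w)
w=interp(*getcmd(),B+[0,0,.124],r,5,True); w+=[w[-1]]*3; plan(w)
E
```

```text
[-0.0042,0.0162,0.0087,0,0,0,-0.0109,0.0423,0.0227,0,0,0,-0.0194,0.0753,0.0405,0,0,0,-0.0286,0.1107,0.0595,0,0,0,-0.0371,0.1437,0.0773,0,0,0,-0.0439,0.1698,0.0913,0,0,0,-0.048,0.186,0.1,0,0,0,-0.048,0.186,0.1,0,0,0]
[0,0,0.0104,0,0,0,0,0,0.0279,0,0,0,0,0,0.0481,0,0,0,0,0,0.0656,0,0,0,0,0,0.076,0,0,0,0,0,0.076,0,0,0,0,0,0.076,0,0,0,0,0,0.076,0,0,0]
```

{"op": "move_arm", "data": {"deltas": [-0.0042,0.0162,0.0087,0,0,0,-0.0109,0.0423,0.0227,0,0,0,-0.0194,0.0753,0.0405,0,0,0,-0.0286,0.1107,0.0595,0,0,0,-0.0371,0.1437,0.0773,0,0,0,-0.0439,0.1698,0.0913,0,0,0,-0.048,0.186,0.1,0,0,0,-0.048,0.186,0.1,0,0,0], "jaw": 255}}

```text
clock: 32.0
eef_pos: [0.5173, -0.1218, 0.199]
orientation: [3.141, -0.002, 2.983]
contact_force: [-0.2, -0.8, 0.1]
gripper_width: 0.0002
```

{"op": "move_arm", "data": {"deltas": [0,0,0.0104,0,0,0,0,0,0.0279,0,0,0,0,0,0.0481,0,0,0,0,0,0.0656,0,0,0,0,0,0.076,0,0,0,0,0,0.076,0,0,0,0,0,0.076,0,0,0,0,0,0.076,0,0,0]}}

```text
clock: 33.0
eef_pos: [0.5179, -0.1243, 0.1247]
orientation: [-3.141, 0.002, 2.979]
contact_force: [-0.5, -0.5, -0.3]
gripper_width: -0.0003
```

```bash
python3 - <<'E'
from h import *
rep();lrep()
E
```

```text
t 33.0 p [ 0.5179 -0.1243  0.1247] rpy [-1.7999e+02  1.1000e-01  1.7068e+02] q [ 0.241  0.365 -0.105  1.976  0.052  0.801  1.515] F [-0.5 -0.5 -0.3] M [-0.04  0.04  0.04] w -0.0003
cmd [ 0.5174 -0.1241  0.124 ] [-1.8000e+02  2.0000e-02  1.7074e+02]
t 33.0 F fwd,left,up [-0.5 -0.6 -0.3] M [-0.04  0.04  0.04] meas-cmd fwd,left mm [ 0.5 -0.1  0.7] fwd/left from start [ 10.2 -26. ] w -0.0003 q [ 0.24  0.36 -0.11  1.98  0.05  0.8   1.51]
```

{"op": "move_arm", "data": {"deltas": [-0.004,0,0,0,0,0,-0.008,0,0,0,0,0,-0.01,0,0,0,0,0,-0.011,0,0,0,0,0,-0.012,0,0,0,0,0,-0.013,0,0,0,0,0,-0.014,0,0,0,0,0,-0.014,0,0,0,0,0]}}

```text
clock: 34.0
eef_pos: [0.5295, -0.1262, 0.1237]
orientation: [-3.141, -0.004, 2.979]
contact_force: [-5.3, 1.1, 2.9]
gripper_width: 0.0001
```

```bash
python3 - <<'E'
from h import *
mv([-.014,0,0]);lrep()
E
```

```text
t 34.0 F fwd,left,up [-5.4  0.2  2.9] M [0.26 1.15 0.03] meas-cmd fwd,left mm [-1.7 -0.1 -0.3] fwd/left from start [ 22. -26.] w 0.0001 q [ 0.24  0.38 -0.1   1.95  0.05  0.82  1.51]
```

Blocked at 5.4 N, well above the ~1 N it takes to move the lever, so it's against the end wall. Retreating.

{"op": "move_arm", "data": {"deltas": [0.01,0,0,0,0,0,0.02,0,0,0,0,0,0.02,0,-0.02,0,0,0,0.02,0,-0.06,0,0,0,0.02,-0.03,-0.1,0,0,0,0.03,-0.08,-0.12,0,0,0,0.04,-0.12,-0.12,0,0,0,0.05,-0.15,-0.12,0,0,0]}}

```text
clock: 35.0
eef_pos: [0.4566, -0.2684, 0.2446]
orientation: [-3.14, 0.002, 2.977]
contact_force: [0.3, 0.5, 0.3]
gripper_width: 0.0003
```

```bash
python3 - <<'E'
from h import *
rep()
snap('top','top9.png')
z=np.load('/tmp/top9.png.npz'); W=cloud('top',z['d'])
m=(abs(W[...,0]-.55)<.05)&(abs(W[...,1]+.11)<.06)&(W[...,2]>.132)&(W[...,2]<.17)
c=np.median(W[m],axis=0); c0=np.array([.51265913,-.09676406,.1454]); print(c,'moved fwd,right',(c-c0)@Xm,-(c-c0)@Ym)
cv2.imwrite('pics/c9.png',cv2.resize(z['p'][150:280,240:440],None,fx=4,fy=4,interpolation=cv2.INTER_CUBIC)[:,:,::-1])
E
```

```text
t 35.0 p [ 0.4566 -0.2684  0.2446] rpy [-1.7993e+02  1.4000e-01  1.7058e+02] q [ 0.468  0.219 -0.02   1.863  0.005  1.058  1.853] F [0.3 0.5 0.3] M [ 0.01 -0.04 -0.01] w 0.0003
cmd [ 0.5312 -0.1264  0.124 ] [-1.8000e+02  2.0000e-02  1.7074e+02]
[ 0.5530061  -0.12847703  0.14600713] moved fwd,right 0.04494157342575731 0.02477589967771078
```

View pics/c9.png

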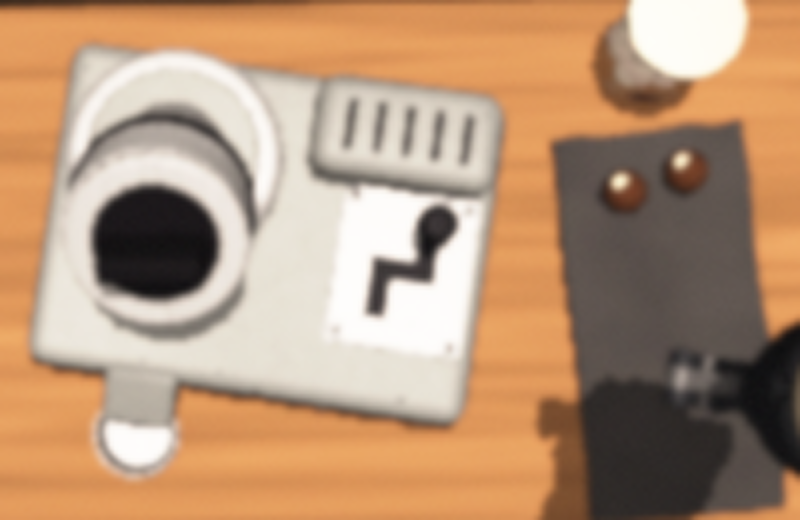

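```bash
python3 - <<'E'
from h import *
s=st(); print(s['clock'],s['contact_force'].round(1)); print(close_job())
E
```

```text
35.05 [-2.  -4.  -0.1]
the job is handed in; nothing more can be done
None
```

The hopper is closed with its lid locked. The speed lever is in the far right slot, against a hard stop I take to be full speed. I handed the job in at about 35 s of the 61 s.

**Lid:**
- I gripped it by its wing grip, put it into the tilted neck and pressed it down about 7 mm on the seal, which pushed back with about 8 N. I then turned it 81° clockwise.
- It rose into the pockets, and turning it back was resisted by about 1 N·m.
- After release, the disc top measured about 11.6 mm above the rim in both cameras. A locked lid should be at 11; without the pockets it would be about 8.5.

**Lever:**
- Only after that did I take it forward, right and forward through the gate. I pushed to 8 N at the end, then again from behind with closed fingers at 5.4 N. It did not move either time.
- The last picture shows it in the far right leg.

**Checks that disagreed:**
- **Lever travel:** the camera put it at about 45 mm forward and 25 mm right, where 48 and 26 are nominal. This would fit a lever that started about 3 mm forward of the off centre. The camera puts the knob close to the far end of the slot.
- **Force reading:** the last reading before handing in was (-2, -4, 0) N, although the gripper was in free air. The arm was probably still settling, as readings just before were about 0.5 N.

In the last top view the truffles looked undisturbed on the slate. I saw no change to the ballotin, shaker or jar in the pictures I viewed, but I did not measure their positions.

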